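Load the parts washer with pull studs

TASK

Get the parts washer ready. First turn each sealed container on the bench (the tall bottle before the squat jar, whichever are there) fully upside down for a moment to loosen its contents, and stand it upright on the long rubber mat, finishing the one before starting the next. Then carry the tray level to the wash basket and tip it so that its pull studs slide in, see that every pull stud, also any lying on the bench, ends up in the basket, lay the empty tray back on its own rubber mat, and last of all press the sprung lever down until it snaps and stays down; leave the other tools on the bench alone.

Things in the scene. Friction and masses are not known exactly. Their poses are not given: they have to be found in the camera images.
- bottle: Tall white plastic bottle, sealed with a black cap; round, 58 mm in diameter up to 90 mm height, then tapering to a 27 mm neck and cap, 150 mm tall in all, about 0.3 kg. Origin: centre of its underside; z: from the base to the cap. None if absent.
- jar: Squat grey plastic jar, sealed with a steel screw lid; round, 62 mm in diameter up to 55 mm height, lid 55 mm across, 85 mm tall in all, about 0.28 kg. Origin: centre of its underside; z: from the base to the lid. None if absent.
- bottle_mat: Long black rubber mat fixed to the bench, 120 (its x) x 260 (its y) mm, 5 mm thick, empty at the start: both containers are to stand on it. Origin: centre of its underside.
- tray: Aluminium pouring tray, 160 mm long (its x) x 110 mm wide (its y), floor 3 mm, walls 28 mm high at the back (-x) and sides, open at the nose (+x); 0.25 kg. Its handle is an arched black bar along y over the middle. Studs slide at a tilt of 20 to 45 degrees, not below. Origin: centre of its underside; z up.
- tray_handle (a point): Centre of the tray's handle, a square bar 14 x 14 mm running along the tray's y, 85 mm above the tray's underside; grip it from above, closing along the tray's x. Axes of the tray.
- tray_mat: Smaller black rubber mat fixed to the bench, 160 (its x) x 220 (its y) mm, 4 mm thick, on which the tray lies at the start and must lie in the end. Origin: centre of its underside.
- stud1: Steel pull stud: a round stepped piece 34 mm tall, foot 26 mm in diameter and 16 mm high, then a neck of 18 mm and a head of 22 mm; 60 g. Starts standing in the tray. Origin: centre of the underside of its foot; z: from foot to head. None if absent.
- stud2: Steel pull stud: a round stepped piece 34 mm tall, foot 26 mm in diameter and 16 mm high, then a neck of 18 mm and a head of 22 mm; 60 g. Starts standing in the tray. Origin: centre of the underside of its foot; z: from foot to head. None if absent.
- stud3: Steel pull stud: a round stepped piece 34 mm tall, foot 26 mm in diameter and 16 mm high, then a neck of 18 mm and a head of 22 mm; 60 g. Starts standing in the tray. Origin: centre of the underside of its foot; z: from foot to head. None if absent.
- stud4: Steel pull stud: a round stepped piece 34 mm tall, foot 26 mm in diameter and 16 mm high, then a neck of 18 mm and a head of 22 mm; 60 g. Starts standing on the bench in front of the washer. Origin: centre of the underside of its foot; z: from foot to head. None if absent.
- stud5: Steel pull stud: a round stepped piece 34 mm tall, foot 26 mm in diameter and 16 mm high, then a neck of 18 mm and a head of 22 mm; 60 g. Starts standing on the bench in front of the washer. Origin: centre of the underside of its foot; z: from foot to head. None if absent.
- washer: Parts washer fixed to the bench: a grey base 200 (x) x 230 (y) x 20 mm with an open steel basket 170 x 170 mm on it, rim 75 mm above the bench, walls 4 mm; beside the basket, 112 mm to its -y side, the sprung lever on a post. Origin: on the bench under the centre of the basket.
- basket_in (a point): Centre of the basket's inner floor, 24 mm above the bench, axes of the washer; the inside is 162 x 162 mm and 51 mm deep.
- lever (a joint): Lever angle, rad: 0 sprung up, 0.45 down on its stop. Hinge parallel to the washer's y at washer x = 80, y = -112, 92 mm above the bench; the arm points to the washer's -x and at 0 rises 26 degrees. Resists with about 8 N at the pad; past 0.33 rad it snaps down and holds; let go before that, it springs back up.
- lever_pad (a point): Centre of the top face of the black rubber pad (36 mm along the arm x 30 mm) at the end of the lever, 140 mm from the hinge: push down here. The pad goes down about 61 mm, to 99 mm above the bench.
- holder1: steel tool holder standing in a black foot, 62 mm wide, 150 mm tall; bystander, not to be moved. Origin: centre of its underside.
- holder2: another such steel tool holder; bystander, not to be moved. Origin: centre of its underside.
- bush1: white plastic bush, 32 mm across, 30 mm tall; bystander, not to be moved. Origin: centre of its underside.
- bush2: white plastic bush, 40 mm across, 28 mm tall; bystander, not to be moved. Origin: centre of its underside.
- brush: cleaning brush lying on the bench; bystander, not to be moved. Origin: underside, mid-length.
- case: flat grey plastic case 50 x 100 x 18 mm; bystander, not to be moved. Origin: centre of its underside.

How it is judged:
On the way, in this order (a step that is already met when the one before it is completed fails the run):
1. the bottle is held upside down (angle between bottle's own z axis and vertical above 2.4 rad), for 0.3 s.
2. the bottle stands upright on the long mat (angle between bottle's own z axis and vertical below 0.12 rad and x of bottle in the frame of bottle_mat between -0.05 and 0.05 m and y of bottle in the frame of bottle_mat between -0.12 and 0.12 m and z of bottle in the frame of bottle_mat below 0.012 m and linear speed of bottle below 0.03 m/s), for 0.2 s.
3. the jar is held upside down (angle between jar's own z axis and vertical above 2.4 rad), for 0.3 s.
4. the jar stands upright on the long mat (angle between jar's own z axis and vertical below 0.12 rad and x of jar in the frame of bottle_mat between -0.05 and 0.05 m and y of jar in the frame of bottle_mat between -0.12 and 0.12 m and z of jar in the frame of bottle_mat below 0.012 m and linear speed of jar below 0.03 m/s), for 0.2 s.
5. the tray is tipped over the wash basket (angle between tray's own z axis and vertical above 0.4 rad and horizontal distance between tray_handle and basket_in below 0.2 m).
6. every pull stud is in the basket and the empty tray lies on its own mat again (x of stud1 in the frame of basket_in between -0.083 and 0.083 m and y of stud1 in the frame of basket_in between -0.083 and 0.083 m and z of each of stud1, stud2, stud3, stud4, stud5 in the frame of basket_in below 0.055 m and x of stud2 in the frame of basket_in between -0.083 and 0.083 m and y of stud2 in the frame of basket_in between -0.083 and 0.083 m and x of stud3 in the frame of basket_in between -0.083 and 0.083 m and y of stud3 in the frame of basket_in between -0.083 and 0.083 m and x of stud4 in the frame of basket_in between -0.083 and 0.083 m and y of stud4 in the frame of basket_in between -0.083 and 0.083 m and x of stud5 in the frame of basket_in between -0.083 and 0.083 m and y of stud5 in the frame of basket_in between -0.083 and 0.083 m and angle between tray's own z axis and vertical below 0.1 rad and horizontal distance between tray and tray_mat below 0.06 m and z of tray in the frame of tray_mat below 0.012 m and linear speed of tray below 0.03 m/s), for 0.2 s.
7. the lever is down and held by its detent (value of joint lever above 0.41 rad), for 0.3 s.
At the end, for the whole second after the job is handed in: Containers stand upright (within 0.12 rad) on the long mat, centres within 50 x 120 mm of its middle; every stud is in the basket below its rim; the tray lies flat within 60 mm of its mat's centre; all at rest; the lever stays down (over 0.41 rad) (all of step 2 and all of step 4 and all of step 6 and value of joint lever above 0.41 rad); the robot touches nothing.
It fails at once if a bystander is pushed more than 40 mm (distance of any of holder1, holder2, bush1, bush2, brush, case from where it was at the start of the episode above 0.04 m).
It fails at once if the tray is tipped away from the basket (angle between tray's own z axis and vertical above 0.5 rad and horizontal distance between tray_handle and basket_in above 0.28 m).
Of bottle, jar only 1 to 2 are there at a start; the rules pass over those that are not, and their reading is None.
Of stud1, stud2, stud3, stud4, stud5 only 3 to 5 are there at a start; the rules pass over those that are not, and their reading is None.
At some moment in a run one of tray, stud4, stud5 may be knocked a few centimetres aside while the robot is not near it.
It also fails if it takes over 210 s, if anything falls off the work surface, if the arm or the gripper's body presses on something with over 40 N, if the wrist force passes 120 N, or if a joint passes its speed limit or range.

ROBOT

A 7-joint arm with a two-finger parallel gripper is mounted at the origin on the work surface. World frame = base frame: x ahead of the robot, y to its left, z up, the work surface at z = 0. Lengths are in m, angles in rad, forces in N, time in s.
With the tool pointing down it reaches from about 0.4 to 0.85 m from the base axis. Payload 10.4 kg.
Tool frame: the origin (TCP) lies at the very end of the fingers, on their centre line; the grasp point (between the pads) lies 19 mm behind it; z points along the fingers, y is the line along which they close (so a half turn about z gives the same grasp; the last joint's range is limited). The gripper opens to 85 mm and grips with 20 to 120 N. Pads are 22 mm wide; open, the fingers measure 114 mm over their backs; the gripper's body (76 mm by 85 mm) begins 54 mm behind the grasp point. The pads swing forward as they close: fully open they stand 13 mm farther back than shut.
Start: joints at [-1.232, 0.332, -0.065, 1.46, 0.022, 1.35, -0.088], TCP at [0.221, 0.585, 0.231] pointing down, gripper open.
Joint ranges: [-2.6, 2.6], [-0.5, 2.12], [-1.47, 1.34], [0.16, 2.42], [-1.27, 4.41], [0.06, 2.06], [-2.6, 2.6]. Speed limits (rad/s): [2.22, 2.22, 2.79, 2.79, 3.14, 3.14, 3.14].

INTERFACE

Orientations are given as a unit quaternion [x, y, z, w].
In Python, from workcell import * gives the robot as it stands. The module is installed in compiled form; this text tells all that it offers.
- The arm moves only by the tool carry_out, never from a script. Its argument "motion" is a list of rows, each an object with "xyz": the shift along the tool's x, y, z in m, a list of three; "angular": the turn, a rotation vector about the tool's x, y, z in degrees, a list of three. A call has 1 to 12 rows; each row is the pose to reach, as a shift and turn from the pose commanded when the call began, along the tool's axes at that moment; what a row does not reach only later rows make up. A row lasts 1/10 s, in which the tool goes at most 50 mm and 8.59 degrees, less where a joint would pass 70% of its speed; a pose out of reach is approached as far as the arm can. A call with a gripper value outside its range is refused whole. "hand" is the opening, from 0 (shut) to 1 (fully open), set as the call begins (left out, the last holds). The fingers move at their own pace and stop on an object; "grip_force" is the grip in N (left out, the last holds). Time passes only in rows, so rows that repeat a pose let the fingers close. It gives the time, the measured TCP pose, the force, the opening and the grip force at its end, in the units of the state.
- get_obs(): the state, without advancing time (a new reading comes with each control period).
- camera(name): name is "scene" or "top" or "wrist"; returns a dict with "img" (480x640x3 uint8, red, green, blue), "fx", "fy", "cx", "cy" (pixels), "extrinsics" (4x4, takes a point from camera to world coordinates). Camera axes: x right, y up, looking along -z (the intrinsics and any distortion apply to the point x, -y, -z); pixel columns grow to the right and rows downward; lengths in m; the calibration is good to about 2 mm. A picture is of the moment at which its call begins. There is no depth.
- hand_in(): hands the job in; it is judged then, once.
The state is a dict: "clock": time; "joint_pos": joint angles; "joint_velocities": joint speeds; "tau": joint torques, N m; "position": TCP position; "ee_rot": TCP orientation; "ft_force": force on the tool from outside, world axes, zero at the start; "torque": the same for the moment, N m; "grip_width": opening from 0.0 (shut) to 1.0 (fully open); "grasp_force": force on a finger pad.
Only numpy, scipy, OpenCV 4.12 (cv2) and the standard library are available. Lean on these libraries where they do the work, as an engineer would, in place of code of your own. Each camera call takes 0.05 s, during which the arm holds its last target. There are 200 camera calls.

## Working session

There is one attempt and no reset: what is moved stays moved. The work goes in short steps, Python scripts to look and compute and a tool call to move; the robot and the scene stay as the last step left them, time stands still between calls to the robot, and variables do not carry over. Pictures are saved under pics/ and viewed, at most 14 in all, crops included, and the job is handed in when it is done.

Besides the shell and the picture viewer there is one more tool, called after "Call:" as a command line: name --argument value ..., lists and objects as JSON in quotes. carry_out: Moves the arm, as the interface text tells. Its arguments: {"type":"object","properties":{"motion":{"type":"array"},"hand":{"type":"number"},"grip_force":{"type":"number"}},"required":["motion"]}

```bash
mkdir -p pics; python3 - <<'E'
from workcell import *
import cv2,numpy as np
for n in ["scene","top"]:
    c=camera(n); cv2.imwrite(f"pics/{n}0.png",c["img"][:,:,::-1])
    print(n,{k:c[k] for k in c if k!="img"})
print(get_obs())
E
```

```text
scene {'fx': 563.3760468443743, 'fy': 563.3760468443743, 'cx': 325.47946469507906, 'cy': 235.0550393744746, 'extrinsics': array([[ 7.76768064e-02, -5.68354731e-01,  8.19108792e-01,
         1.49768125e+00],
       [ 9.96978443e-01,  4.38321800e-02, -6.41305223e-02,
        -1.28697776e-01],
       [ 5.45561811e-04,  8.21615262e-01,  5.70042159e-01,
         8.37683774e-01],
       [ 0.00000000e+00,  0.00000000e+00,  0.00000000e+00,
         1.00000000e+00]])}
top {'fx': 570.9854075285525, 'fy': 570.9854075285525, 'cx': 326.2947145633403, 'cy': 245.23400355147453, 'extrinsics': array([[ 0.0275024 ,  0.98364706, -0.17799459,  0.23191065],
       [-0.99959326,  0.02571811, -0.01232434, -0.06597076],
       [-0.00754511,  0.17826114,  0.98395429,  1.63135899],
       [ 0.        ,  0.        ,  0.        ,  1.        ]])}
{'clock': 0.1, 'joint_pos': array([-1.23160574,  0.33277934, -0.06470489,  1.46084268,  0.02157153,
        1.34991093, -0.08849681]), 'joint_velocities': array([-0.00231872, -0.00171418,  0.00122486, -0.00198095,  0.00011925,
        0.00035425,  0.00019745]), 'tau': array([ 1.83251410e-03, -6.26738763e+01,  4.93282545e-02, -3.92433500e+01,
        1.63528975e-02,  6.89813125e-03, -3.04482148e-05]), 'position': array([0.22109153, 0.58423157, 0.23062081]), 'ee_rot': array([ 1.79900229e-01,  9.83684664e-01, -6.15365461e-04, -9.84920996e-05]), 'ft_force': array([0.20762708, 0.02467626, 0.11539647]), 'torque': array([ 0.02761703, -0.02230618,  0.04333067]), 'grasp_force': 0.0, 'grip_width': 0.9993266303563938}
```

View pics/scene0.png

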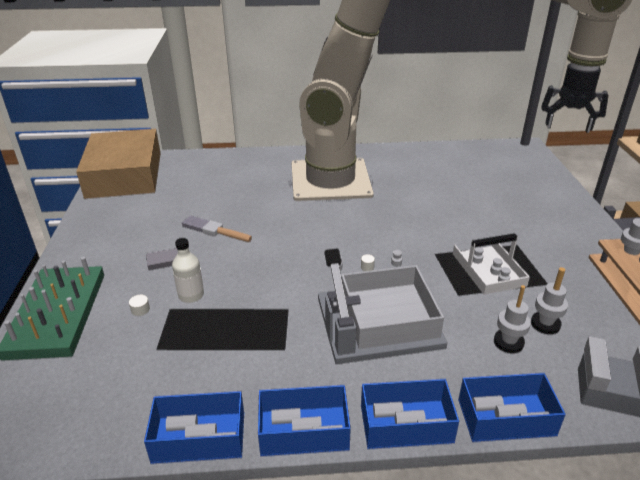

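View pics/top0.png

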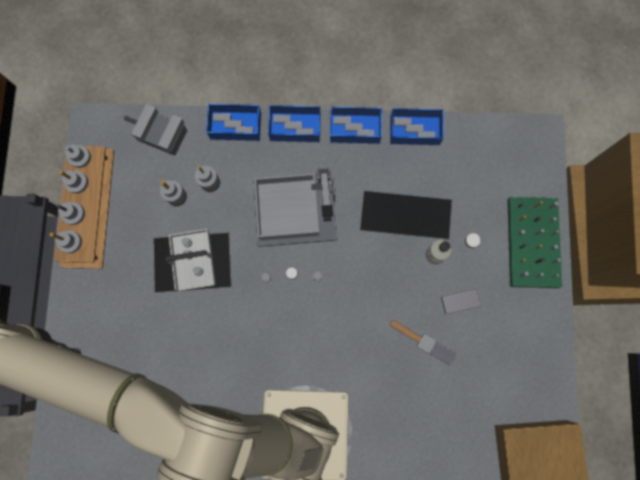

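The scene view shows a bottle at (188,275), no jar, the long mat at (225,328), the basket at (395,305), the tray at (490,262) with studs, and a stud at (397,257). The top view shows stud candidates at (265,277) and (317,276), with a bush between them at (291,272).

```bash
cat > h.py <<'E'
from workcell import *
import cv2,numpy as np
from scipy.spatial.transform import Rotation as R
def cast(c,u,v,z):
    E=c["extrinsics"]; d=E[:3,:3]@np.array([(u-c["cx"])/c["fx"],-(v-c["cy"])/c["fy"],-1]); o=E[:3,3]
    return o+d*(z-o[2])/d[2]
def pix(c,p):
    E=c["extrinsics"]; q=E[:3,:3].T@(np.array(p)-E[:3,3]); return c["cx"]+c["fx"]*q[0]/-q[2], c["cy"]-c["fy"]*q[1]/-q[2]
def tri(c1,p1,c2,p2):
    A=[];b=[]
    for c,p in((c1,p1),(c2,p2)):
        o=c["extrinsics"][:3,3]; d=cast(c,*p,0)-o; d/=np.linalg.norm(d); P=np.eye(3)-np.outer(d,d); A.append(P); b.append(P@o)
    return np.linalg.lstsq(np.vstack(A),np.hstack(b),rcond=None)[0]
def crop(im,u0,v0,w,h,k,fn): cv2.imwrite(fn,cv2.resize(im[v0:v0+h,u0:u0+w,::-1],None,fx=k,fy=k,interpolation=cv2.INTER_CUBIC))
E
python3 - <<'E'
from h import *
t=camera("top");s=camera("scene")
im=cv2.cvtColor(t["img"],cv2.COLOR_RGB2GRAY)
a=cv2.resize(t["img"][160:300,140:340],None,fx=4,fy=4,interpolation=cv2.INTER_CUBIC)
b=cv2.resize(s["img"][215:365,310:560],None,fx=3.2,fy=3.2,interpolation=cv2.INTER_CUBIC)
cv2.imwrite("pics/a.png",a[:,:,::-1]);cv2.imwrite("pics/b.png",b[:,:,::-1])
# dark mats
for n,c,z in(("top",t,.005),("scene",s,.005)):
    m=(c["img"].max(2)<32).astype(np.uint8); cs,_=cv2.findContours(m,cv2.RETR_EXTERNAL,cv2.CHAIN_APPROX_SIMPLE)
    for k in cs:
        if 800<cv2.contourArea(k)<8000:
            r=cv2.minAreaRect(k); P=[cast(c,*p,z)[:2].round(3).tolist() for p in cv2.boxPoints(r)]
            if abs(P[0][1])<.8: print(n,np.round(r[0]),P)
# bright / bottle
for n,c in(("top",t),("scene",s)):
    x=c["img"].astype(int); m=((x.min(2)>165)&(np.ptp(x,axis=2)<45)).astype(np.uint8); cs,_=cv2.findContours(m,cv2.RETR_EXTERNAL,cv2.CHAIN_APPROX_SIMPLE)
    for k in cs:
        if cv2.contourArea(k)>30: print(n,cv2.boundingRect(k))
E
```

```text
top (268, 393, 76, 22)
top (287, 268, 10, 10)
top (177, 257, 35, 31)
top (174, 238, 11, 14)
top (467, 234, 13, 12)
top (189, 234, 19, 16)
scene (167, 416, 48, 19)
scene (272, 409, 56, 20)
scene (374, 403, 51, 19)
scene (475, 397, 51, 18)
scene (590, 337, 21, 42)
scene (499, 310, 31, 20)
scene (508, 300, 20, 13)
scene (129, 294, 19, 13)
scene (537, 293, 31, 18)
scene (547, 283, 19, 12)
scene (342, 274, 88, 54)
scene (331, 264, 17, 53)
scene (361, 254, 14, 9)
scene (173, 253, 25, 18)
scene (471, 246, 58, 39)
scene (455, 244, 15, 18)
scene (203, 220, 19, 11)
scene (35, 178, 43, 4)
scene (292, 158, 81, 39)
scene (19, 131, 83, 5)
scene (2, 80, 133, 5)
scene (0, 28, 166, 39)
```

View pics/a.png

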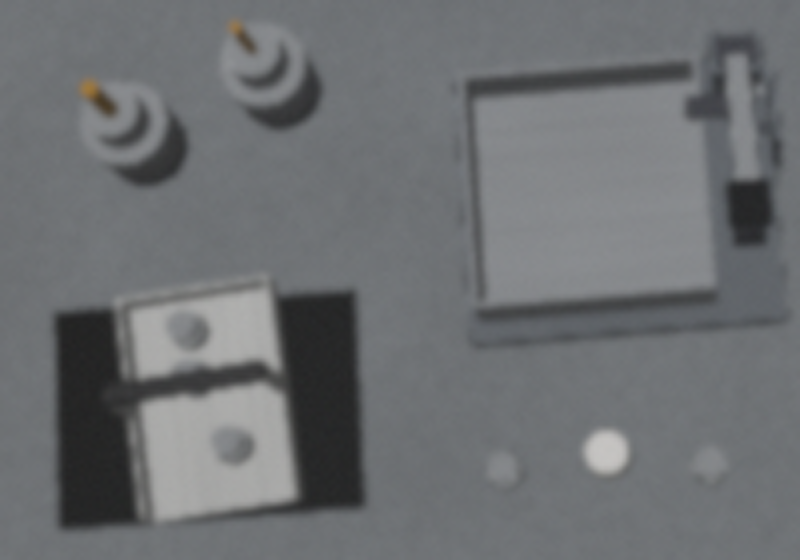

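View pics/b.png

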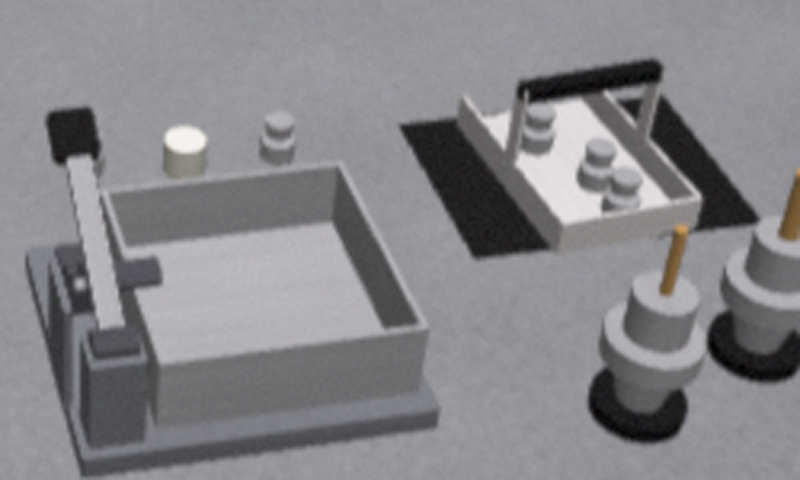

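The top crop shows the tray nose pointing to −x with the back wall at the image top, and a stud at crop (503,468), a bush at (606,452) and a stud at (708,464). The scene crop shows three studs in the tray and the rim corners at (103,190), (342,163) and (427,327).

```bash
python3 - <<'E'
from h import *
t=camera("top");s=camera("scene")
T=lambda u,v,z:cast(t,140+u/4,160+v/4,z).round(4)
S=lambda u,v,z:cast(s,310+u/3.2,215+v/3.2,z).round(4)
print("rim scene",S(103,190,.075),S(342,163,.075),S(427,327,.075))
print("rim top",T(465,80,.075),T(475,315,.075),T(720,300,.075))
print("base top",T(473,345,.02),T(787,320,.02), "scene", S(25,250,.02),S(85,475,.0),S(437,420,.0))
print("stud4",T(503,468,.034),S(279,120,.034),"stud5",T(708,464,.034),"bush",T(606,452,.03))
print("pad",tri(t,(140+749/4,160+208/4),s,(310+75/3.2,215+130/3.2)))
print("handle",tri(t,(140+200/4,160+378/4),s,(310+592/3.2,215+76/3.2)),T(112,393,.097),T(265,371,.097))
print("tray base corners: nose",T(150,522,.004),T(299,498,.004)," rim back",T(115,300,.032),T(268,275,.032), "scene back bottom",S(560,250,.004),S(700,205,.004))
for n,c in(("top",t),("scene",s)):
    m=(c["img"].max(2)<50).astype(np.uint8); m=cv2.morphologyEx(m,cv2.MORPH_OPEN,np.ones((3,3))); cs,_=cv2.findContours(m,cv2.RETR_EXTERNAL,cv2.CHAIN_APPROX_SIMPLE)
    for k in cs:
        r=cv2.minAreaRect(k)
        if 15<cv2.contourArea(k)<8000 and 100<r[0][1]<350 and 60<r[0][0]<560: print(n,np.round(r[0]),cv2.boundingRect(k),[cast(c,*p,.005)[:2].round(3).tolist() for p in cv2.boxPoints(r)] if cv2.contourArea(k)>800 else '')
print("mat scene",[cast(s,u,v,.005).round(3)[:2].tolist() for u,v in((174,310),(289,310),(286,349),(160,347))])
a=cv2.resize(t["img"][180:330,370:490],None,fx=4,fy=4,interpolation=cv2.INTER_CUBIC)
b=cv2.resize(s["img"][220:370,110:310],None,fx=4,fy=4,interpolation=cv2.INTER_CUBIC)[:, :]
cv2.imwrite("pics/c.png",np.hstack([cv2.resize(a,(480*600//600,600)),b])[:, :, ::-1][:, :800+480][:600]) if 0 else cv2.imwrite("pics/c.png",cv2.resize(np.hstack([a,b]),None,fx=.62,fy=.62)[:,:,::-1])
E
```

```text
rim scene [ 0.5529 -0.0185  0.075 ] [0.5361 0.1484 0.075 ] [0.7015 0.166  0.075 ]
rim top [0.6959 0.157  0.075 ] [0.5268 0.1416 0.075 ] [ 0.5419 -0.0282  0.075 ]
base top [0.5153 0.1493 0.02  ] [ 0.5395 -0.0754  0.02  ] scene [ 0.5466 -0.0712  0.02  ] [ 0.7365 -0.0471  0.    ] [0.7079 0.18   0.    ]
stud4 [0.4255 0.122  0.034 ] [0.4292 0.1273 0.034 ] stud5 [ 0.4322 -0.0222  0.034 ] bush [0.4393 0.0502 0.03  ]
pad [ 0.58919534 -0.04447632  0.15401609]
handle [0.47647298 0.33243324 0.09511974] [0.4622 0.3836 0.097 ] [0.4801 0.2802 0.097 ]
tray base corners: nose [0.3836 0.3764 0.004 ] [0.4037 0.2708 0.004 ]  rim back [0.5392 0.4056 0.032 ] [0.5603 0.2972 0.032 ] scene back bottom [0.5571 0.3068 0.004 ] [0.5159 0.4241 0.004 ]
top [163. 264.] (155, 239, 18, 52) 
top [220. 260.] (211, 234, 19, 53) 
top [327. 212.] (323, 206, 9, 13) 
top [406. 215.] (362, 192, 88, 46) [[0.577, -0.145], [0.689, -0.154], [0.67, -0.407], [0.558, -0.395]]
scene [ 75. 341.] (71, 334, 9, 14) 
scene [508. 343.] (494, 331, 30, 22) 
scene [ 80. 328.] (79, 324, 4, 8) 
scene [545. 324.] (532, 313, 29, 21) 
scene [222. 329.] (158, 310, 129, 39) [[0.558, -0.42], [0.58, -0.143], [0.692, -0.145], [0.673, -0.402]]
scene [456. 275.] (437, 253, 42, 42) 
scene [332. 256.] (325, 250, 15, 15) 
scene [526. 269.] (514, 248, 31, 38) 
scene [182. 244.] (176, 239, 12, 11) 
scene [495. 240.] (475, 234, 41, 12) 
mat scene [[0.561, -0.386], [0.58, -0.136], [0.695, -0.145], [0.67, -0.398]]
```

View pics/c.png

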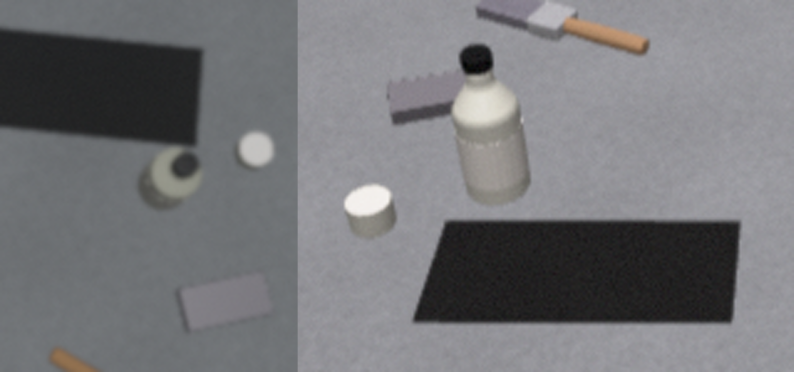

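The crop shows the bottle cap in the top view at crop (186,165) and in the scene view at (478,58), plus the long mat's edges. The bottle will be gripped with the tool nearly horizontal. I'll move over first and see how the joints bend.

```bash
cat >> h.py <<'E'
def pose(): o=get_obs(); return np.array(o["position"]),R.from_quat(o["ee_rot"])
def Rd(z,y):  # tool rotation from z dir and y dir
    z=np.array(z,float);z/=np.linalg.norm(z);y=np.array(y,float);y-=z*(y@z);y/=np.linalg.norm(y);return R.from_matrix(np.c_[np.cross(y,z),y,z])
def go(targets,start=None):
    p,r=start or pose()
    for P,Q in targets:
        Q=r if Q is None else Q
        print((r.inv().apply(np.array(P)-p)*1000).round(1)/1000,"rot",np.rad2deg((r.inv()*Q).as_rotvec()).round(1))
def st(): o=get_obs(); print(round(o["clock"],2),"q",o["joint_pos"].round(2),"p",o["position"].round(4),"z",R.from_quat(o["ee_rot"]).as_matrix()[:,2].round(3),"y",R.from_quat(o["ee_rot"]).as_matrix()[:,1].round(3),"F",o["ft_force"].round(1),"g",round(o["grip_width"],3),round(o["grasp_force"],1))
E
python3 - <<'E'
from h import *
t=camera("top");s=camera("scene")
print("cap",tri(t,(445,246.5),s,(182.7,243.4)),"base scene",cast(s,110+(497-297.6)/2.48,220+190/2.48,.0))
print("bushes",cast(t,370+256/2.48,180+149/2.48,.03))
D=Rd([0,0,-1],[.77,-.64,0])
go([([.5,.25,.4],None),([.5,-.15,.4],D)])
E
```

```text
cap [ 0.50567387 -0.35795178  0.14248174] base scene [ 0.51315853 -0.35678991  0.        ]
bushes [ 0.54745159 -0.46402649  0.03      ]
[-0.3792 -0.2142 -0.1687] rot [0. 0. 0.]
[-0.5207 -0.5883 -0.1687] rot [ -0.   0. 109.]
```

Call:
carry_out --motion '[{"xyz": [-0.03, -0.02, -0.05], "angular": [0, 0, 8]}, {"xyz": [-0.06, -0.04, -0.09], "angular": [0, 0, 16]}, {"xyz": [-0.1, -0.06, -0.12], "angular": [0, 0, 24]}, {"xyz": [-0.14, -0.08, -0.15], "angular": [0, 0, 32]}, {"xyz": [-0.18, -0.1, -0.17], "angular": [0, 0, 40]}, {"xyz": [-0.22, -0.13, -0.17], "angular": [0, 0, 48]}, {"xyz": [-0.26, -0.16, -0.17], "angular": [0, 0, 54]}, {"xyz": [-0.3, -0.18, -0.17], "angular": [0, 0, 60]}, {"xyz": [-0.34, -0.2, -0.17], "angular": [0, 0, 66]}, {"xyz": [-0.38, -0.22, -0.17], "angular": [0, 0, 72]}, {"xyz": [-0.39, -0.26, -0.17], "angular": [0, 0, 76]}, {"xyz": [-0.41, -0.3, -0.17], "angular": [0, 0, 80]}]' --hand 1

```text
clock: 1.6
position: [0.4986, 0.1572, 0.4009]
ee_rot: [0.771, 0.637, -0.0, -0.0]
ft_force: [0.2, 0.3, 0.7]
grip_width: 1.002
grasp_force: 0.0
```

```bash
python3 - <<'E'
from h import *
st()
D=Rd([0,0,-1],[.77,-.64,0])
go([([.5,-.15,.4],D)])
E
```

```text
1.6 q [-0.77  0.06  0.41  1.44 -0.02  1.65 -0.56] p [0.4986 0.1572 0.4009] z [-0.001 -0.    -1.   ] y [ 0.982 -0.189 -0.001] F [0.2 0.3 0.7] g 1.002 0.0
[-0.3013  0.0596  0.001 ] rot [-0.   0.  28.8]
```

Call:
carry_out --motion '[{"xyz": [-0.04, 0.0, 0.01], "angular": [0, 0, 0]}, {"xyz": [-0.08, 0.01, 0.02], "angular": [0, -6, 0]}, {"xyz": [-0.12, 0.01, 0.03], "angular": [0, -14, 0]}, {"xyz": [-0.17, 0.02, 0.03], "angular": [0, -22, 0]}, {"xyz": [-0.21, 0.02, 0.02], "angular": [0, -30, 0]}, {"xyz": [-0.25, 0.02, 0.01], "angular": [0, -38, 0]}, {"xyz": [-0.28, 0.02, -0.01], "angular": [0, -46, 0]}, {"xyz": [-0.31, 0.02, -0.03], "angular": [0, -54, 0]}, {"xyz": [-0.34, 0.02, -0.05], "angular": [0, -62, 0]}, {"xyz": [-0.37, 0.02, -0.07], "angular": [0, -70, 0]}, {"xyz": [-0.4, 0.02, -0.08], "angular": [0, -75, 0]}, {"xyz": [-0.4, 0.02, -0.08], "angular": [0, -75, 0]}]'

```text
clock: 2.8
position: [0.442, -0.2405, 0.4809]
ee_rot: [0.611, 0.505, -0.471, 0.388]
ft_force: [0.4, 0.4, 0.2]
grip_width: 0.996
grasp_force: 0.0
```

```bash
python3 - <<'E'
from h import *
st()
E
```

```text
2.8 q [-0.71  0.08  0.49  1.79  1.15  1.87 -0.4 ] p [ 0.442  -0.2405  0.4809] z [-0.184 -0.949 -0.256] y [ 0.982 -0.19  -0.002] F [0.4 0.4 0.2] g 0.996 0.0
```

```bash
python3 - <<'E'
from h import *
a=np.deg2rad(-65);p=np.deg2rad(15)
d=np.array([np.cos(a)*np.cos(p),np.sin(a)*np.cos(p),-np.sin(p)])
Q=Rd(d,[-np.sin(a),np.cos(a),0])
b=np.array([.508,-.357,.07])
go([(b-d*.12+[0,0,.2],Q),(b-d*.12,Q)])
E
```

```text
[0.1718 0.0192 0.0537] rot [-34.8   0.2  -9.1]
[0.3652 0.0196 0.1048] rot [-34.8   0.2  -9.1]
```

Call:
carry_out --motion '[{"xyz": [0.03, 0.0, 0.01], "angular": [-6, 0, -2]}, {"xyz": [0.07, 0.01, 0.02], "angular": [-12, 0, -3]}, {"xyz": [0.11, 0.01, 0.03], "angular": [-18, 0, -5]}, {"xyz": [0.14, 0.02, 0.04], "angular": [-26, 0, -7]}, {"xyz": [0.17, 0.02, 0.054], "angular": [-35, 0, -9]}, {"xyz": [0.17, 0.02, 0.054], "angular": [-35, 0, -9]}, {"xyz": [0.17, 0.02, 0.054], "angular": [-35, 0, -9]}]'

```text
clock: 3.5
position: [0.4613, -0.2498, 0.3037]
ee_rot: [0.426, 0.669, -0.324, 0.516]
ft_force: [0.3, -0.9, -0.5]
grip_width: 0.997
grasp_force: 0.0
```

```bash
python3 - <<'E'
from h import *
st()
w=camera("wrist");print(w["fx"],w["extrinsics"].round(3).tolist());cv2.imwrite("pics/w1.png",w["img"][:,:,::-1])
E
```

```text
3.5 q [-0.71 -0.17  0.4   2.41  1.49  1.35 -0.66] p [ 0.4613 -0.2498  0.3037] z [ 0.414 -0.873 -0.258] y [0.904 0.427 0.007] F [ 0.3 -0.9 -0.5] g 0.997 0.0
427.96945297059943 [[0.904, 0.021, -0.427, 0.393], [0.427, -0.031, 0.904, -0.108], [0.006, -0.999, -0.037, 0.268], [0.0, 0.0, 0.0, 1.0]]
```

View pics/w1.png

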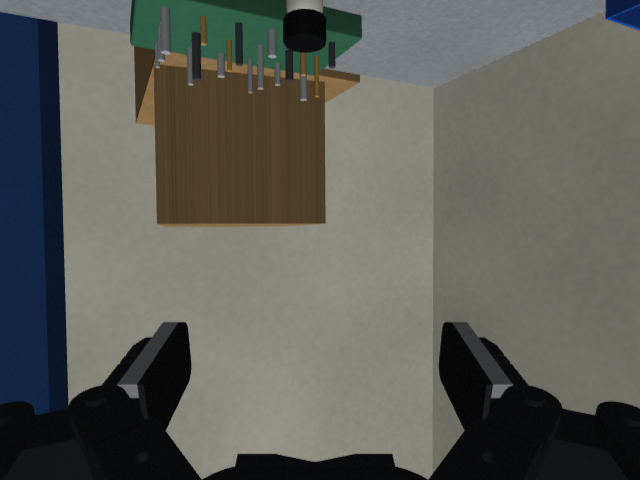

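The wrist view (upside down) shows the bottle cap at (305,30), near the tool's centre column. The camera sits on the tool's lower side, so I'll pitch the tool more steeply for the grasp.

```bash
python3 - <<'E'
from h import *
w=camera("wrist");c=cast(w,305,30,.14);print(w["cx"],w["cy"],c)
a=np.deg2rad(-70);p=np.deg2rad(30)
d=np.array([np.cos(a)*np.cos(p),np.sin(a)*np.cos(p),-np.sin(p)])
Q=Rd(d,[-np.sin(a),np.cos(a),0])
b=np.array([.505,-.358,.075])
go([(b-d*.11+[0,0,.06],Q),(b-d*.11,Q)])
go([(b+d*.015,Q)],(b-d*.11,Q))
E
```

```text
314.5937591204855 247.1635298740416 [ 0.50754083 -0.36116452  0.14      ]
[0.1043 0.0007 0.0502] rot [ 5.  15.1  1.7]
[0.1623 0.0003 0.0656] rot [ 5.  15.1  1.7]
[-0.     0.     0.125] rot [0. 0. 0.]
```

Consistent at (0.506,−0.359). Go to the pre-grasp pose.

Call:
carry_out --motion '[{"xyz": [0.03, 0.0, 0.01], "angular": [1, 5, 0.5]}, {"xyz": [0.06, 0.0, 0.03], "angular": [3, 10, 1]}, {"xyz": [0.1, 0.0, 0.05], "angular": [5, 15, 1.7]}, {"xyz": [0.14, 0.0, 0.06], "angular": [5, 15, 1.7]}, {"xyz": [0.162, 0.0, 0.066], "angular": [5, 15, 1.7]}, {"xyz": [0.162, 0.0, 0.066], "angular": [5, 15, 1.7]}, {"xyz": [0.162, 0.0, 0.066], "angular": [5, 15, 1.7]}]'

```text
clock: 4.3
position: [0.4727, -0.2692, 0.1304]
ee_rot: [0.495, 0.71, -0.288, 0.411]
ft_force: [-0.1, -0.2, 0.4]
grip_width: 0.999
grasp_force: 0.0
```

```bash
python3 - <<'E'
from h import *
st()
a=np.deg2rad(-70);p=np.deg2rad(30)
d=np.array([np.cos(a)*np.cos(p),np.sin(a)*np.cos(p),-np.sin(p)])
Q=Rd(d,[-np.sin(a),np.cos(a),0])
b=np.array([.506,-.359,.075])
go([(b+d*.015,Q)])
E
```

```text
4.3 q [-0.66  0.2   0.53  2.36  1.35  0.95 -0.84] p [ 0.4727 -0.2692  0.1304] z [ 0.298 -0.815 -0.497] y [ 0.939  0.344 -0.002] F [-0.1 -0.2  0.4] g 0.999 0.0
[0.0005 0.0004 0.1256] rot [0.1 0.2 0.2]
```

Call:
carry_out --motion '[{"xyz": [0, 0, 0.03], "angular": [0, 0, 0]}, {"xyz": [0, 0, 0.06], "angular": [0, 0, 0]}, {"xyz": [0, 0, 0.09], "angular": [0, 0, 0]}, {"xyz": [0, 0, 0.11], "angular": [0, 0, 0]}, {"xyz": [0, 0, 0.125], "angular": [0, 0, 0]}, {"xyz": [0, 0, 0.125], "angular": [0, 0, 0]}]'

```text
clock: 4.9
position: [0.5105, -0.3722, 0.0688]
ee_rot: [0.496, 0.709, -0.287, 0.412]
ft_force: [0.4, -0.5, 0.9]
grip_width: 1.0
grasp_force: 0.0
```

Call:
carry_out --motion '[{"xyz": [0, 0, 0], "angular": [0, 0, 0]}, {"xyz": [0, 0, 0], "angular": [0, 0, 0]}, {"xyz": [0, 0, 0], "angular": [0, 0, 0]}, {"xyz": [0, 0, 0], "angular": [0, 0, 0]}, {"xyz": [0, 0, 0], "angular": [0, 0, 0]}, {"xyz": [0, 0, 0], "angular": [0, 0, 0]}, {"xyz": [0, 0, 0], "angular": [0, 0, 0]}, {"xyz": [0, 0, 0], "angular": [0, 0, 0]}]' --hand 0 --grip_force 50

```text
clock: 5.7
position: [0.5106, -0.37, 0.0684]
ee_rot: [0.495, 0.71, -0.286, 0.412]
ft_force: [-1.4, 4.6, 7.4]
grip_width: 0.661
grasp_force: 53.3
```

```bash
python3 - <<'E'
from h import *
st()
w=camera("wrist");cv2.imwrite("pics/w2.png",w["img"][:,:,::-1])
p,r=pose()
print("up in tool",r.inv().apply([0,0,1]).round(3))
E
```

```text
5.7 q [-0.45  0.5   0.61  2.26  1.62  0.66 -1.06] p [ 0.5106 -0.37    0.0684] z [ 0.301 -0.814 -0.498] y [0.938 0.346 0.002] F [-1.4  4.6  7.4] g 0.661 53.3
up in tool [-0.867  0.002 -0.498]
```

View pics/w2.png

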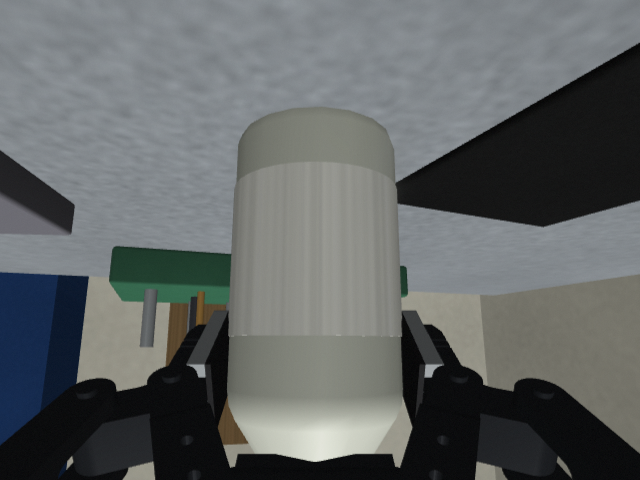

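The bottle is held between the pads in the middle of its body. Lift it and level the tool, moving it over towards the mat.

```bash
cat >> h.py <<'E'
def dirQ(az,pit,roll=0):
    a,p=np.deg2rad([az,pit]); d=np.array([np.cos(a)*np.cos(p),np.sin(a)*np.cos(p),-np.sin(p)])
    return Rd(d,[-np.sin(a),np.cos(a),0])*R.from_rotvec([0,0,np.deg2rad(roll)])
E
python3 - <<'E'
from h import *
go([([.51,-.37,.15],None),([.55,-.37,.22],dirQ(-70,10)),([.58,-.36,.28],dirQ(-70,-5))])
E
```

```text
[-0.0706 -0.0004 -0.0408] rot [0. 0. 0.]
[-0.1382  0.0372 -0.0637] rot [  0.3 -19.9  -0. ]
[-0.1907  0.069  -0.0926] rot [  0.2 -34.9  -0.1]
```

Call:
carry_out --motion '[{"xyz": [-0.02, 0, -0.01], "angular": [0, 0, 0]}, {"xyz": [-0.045, 0, -0.025], "angular": [0, 0, 0]}, {"xyz": [-0.07, 0, -0.04], "angular": [0, 0, 0]}, {"xyz": [-0.09, 0.01, -0.048], "angular": [0, -5, 0]}, {"xyz": [-0.115, 0.025, -0.056], "angular": [0, -12, 0]}, {"xyz": [-0.138, 0.037, -0.064], "angular": [0, -20, 0]}, {"xyz": [-0.155, 0.048, -0.072], "angular": [0, -25, 0]}, {"xyz": [-0.175, 0.06, -0.082], "angular": [0, -30, 0]}, {"xyz": [-0.19, 0.07, -0.093], "angular": [0, -35, 0]}, {"xyz": [-0.19, 0.07, -0.093], "angular": [0, -35, 0]}, {"xyz": [-0.19, 0.07, -0.093], "angular": [0, -35, 0]}]'

```text
clock: 6.85
position: [0.5798, -0.3597, 0.2772]
ee_rot: [0.387, 0.555, -0.422, 0.604]
ft_force: [-1.0, 0.2, -3.7]
grip_width: 0.655
grasp_force: 55.7
```

```bash
python3 - <<'E'
from h import *
st()
E
```

```text
6.85 q [-0.62  0.57  0.68  2.15  1.74  1.19 -1.14] p [ 0.5798 -0.3597  0.2772] z [ 0.344 -0.935  0.085] y [ 0.939  0.345 -0.001] F [-1.   0.2 -3.7] g 0.655 55.7
```

Call:
carry_out --motion '[{"xyz": [0, 0, 0], "angular": [0, 0, -8]}, {"xyz": [0, 0, 0], "angular": [0, 0, -16]}, {"xyz": [0, 0, 0], "angular": [0, 0, -24]}, {"xyz": [0, 0, 0], "angular": [0, 0, -32]}, {"xyz": [0, 0, 0], "angular": [0, 0, -40]}, {"xyz": [0, 0, 0], "angular": [0, 0, -48]}, {"xyz": [0, 0, 0], "angular": [0, 0, -56]}, {"xyz": [0, 0, 0], "angular": [0, 0, -64]}, {"xyz": [0, 0, 0], "angular": [0, 0, -72]}, {"xyz": [0, 0, 0], "angular": [0, 0, -80]}, {"xyz": [0, 0, 0], "angular": [0, 0, -88]}, {"xyz": [0, 0, 0], "angular": [0, 0, -90]}]'

```text
clock: 8.05
position: [0.5791, -0.3605, 0.2775]
ee_rot: [0.119, -0.666, 0.725, -0.127]
ft_force: [0.1, -0.4, -3.5]
grip_width: 0.658
grasp_force: 55.7
```

```bash
python3 - <<'E'
from h import *
st()
E
```

```text
8.05 q [-0.71  0.62  0.8   2.15  1.71  1.12  0.41] p [ 0.5791 -0.3605  0.2775] z [ 0.342 -0.936  0.085] y [ 0.025 -0.081 -0.996] F [ 0.1 -0.4 -3.5] g 0.658 55.7
```

Correct sense; complete the inversion, dwell, and roll back.

Call:
carry_out --motion '[{"xyz": [0, 0, 0], "angular": [0, 0, -8]}, {"xyz": [0, 0, 0], "angular": [0, 0, -16]}, {"xyz": [0, 0, 0], "angular": [0, 0, -24]}, {"xyz": [0, 0, 0], "angular": [0, 0, -32]}, {"xyz": [0, 0, 0], "angular": [0, 0, -40]}, {"xyz": [0, 0, 0], "angular": [0, 0, -48]}, {"xyz": [0, 0, 0], "angular": [0, 0, -56]}, {"xyz": [0, 0, 0], "angular": [0, 0, -64]}, {"xyz": [0, 0, 0], "angular": [0, 0, -72]}, {"xyz": [0, 0, 0], "angular": [0, 0, -80]}, {"xyz": [0, 0, 0], "angular": [0, 0, -88]}, {"xyz": [0, 0, 0], "angular": [0, 0, -90]}]'

```text
clock: 9.25
position: [0.5792, -0.3605, 0.2773]
ee_rot: [0.555, -0.386, 0.603, 0.423]
ft_force: [-0.4, -0.2, -3.8]
grip_width: 0.659
grasp_force: 55.7
```

Call:
carry_out --motion '[{"xyz": [0, 0, 0], "angular": [0, 0, 0]}, {"xyz": [0, 0, 0], "angular": [0, 0, 0]}, {"xyz": [0, 0, 0], "angular": [0, 0, 0]}, {"xyz": [0, 0, 0], "angular": [0, 0, 0]}, {"xyz": [0, 0, 0], "angular": [0, 0, 0]}, {"xyz": [0, 0, 0], "angular": [0, 0, 0]}, {"xyz": [0, 0, 0], "angular": [0, 0, 0]}]'

```text
clock: 9.95
position: [0.5801, -0.3601, 0.2783]
ee_rot: [0.553, -0.387, 0.605, 0.422]
ft_force: [-0.0, 0.2, -4.6]
grip_width: 0.657
grasp_force: 55.7
```

```bash
python3 - <<'E'
from h import *
st()
_,r=pose()
b=r.apply([-.867,.0,-.498]);print("tilt",np.arccos(b[2]))
s=camera("scene");cv2.imwrite("pics/s2.png",s["img"][:,:,::-1])
E
```

```text
9.95 q [-0.8   0.69  0.9   2.15  1.67  1.05  1.96] p [ 0.5801 -0.3601  0.2783] z [ 0.343 -0.935  0.089] y [-0.939 -0.345 -0.   ] F [-0.   0.2 -4.6] g 0.657 55.7
tilt 2.7085280538876555
```

View pics/s2.png

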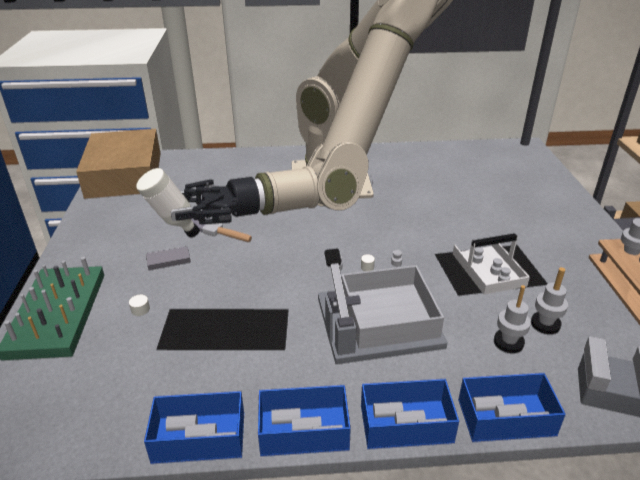

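The bottle is upside down (tilt 2.71 rad), base up at (155,182), and nothing else has been disturbed. Roll it back.

Call:
carry_out --motion '[{"xyz": [0, 0, 0], "angular": [0, 0, 8]}, {"xyz": [0, 0, 0], "angular": [0, 0, 16]}, {"xyz": [0, 0, 0], "angular": [0, 0, 24]}, {"xyz": [0, 0, 0], "angular": [0, 0, 32]}, {"xyz": [0, 0, 0], "angular": [0, 0, 40]}, {"xyz": [0, 0, 0], "angular": [0, 0, 48]}, {"xyz": [0, 0, 0], "angular": [0, 0, 56]}, {"xyz": [0, 0, 0], "angular": [0, 0, 64]}, {"xyz": [0, 0, 0], "angular": [0, 0, 72]}, {"xyz": [0, 0, 0], "angular": [0, 0, 80]}, {"xyz": [0, 0, 0], "angular": [0, 0, 88]}, {"xyz": [0, 0, 0], "angular": [0, 0, 90]}]'

```text
clock: 11.2
position: [0.58, -0.3602, 0.2783]
ee_rot: [0.116, -0.665, 0.726, -0.131]
ft_force: [-0.1, -0.1, -3.4]
grip_width: 0.66
grasp_force: 55.7
```

Call:
carry_out --motion '[{"xyz": [0, 0, 0], "angular": [0, 0, 8]}, {"xyz": [0, 0, 0], "angular": [0, 0, 16]}, {"xyz": [0, 0, 0], "angular": [0, 0, 24]}, {"xyz": [0, 0, 0], "angular": [0, 0, 32]}, {"xyz": [0, 0, 0], "angular": [0, 0, 40]}, {"xyz": [0, 0, 0], "angular": [0, 0, 48]}, {"xyz": [0, 0, 0], "angular": [0, 0, 56]}, {"xyz": [0, 0, 0], "angular": [0, 0, 64]}, {"xyz": [0, 0, 0], "angular": [0, 0, 72]}, {"xyz": [0, 0, 0], "angular": [0, 0, 80]}, {"xyz": [0, 0, 0], "angular": [0, 0, 88]}, {"xyz": [0, 0, 0], "angular": [0, 0, 90]}]'

```text
clock: 12.4
position: [0.58, -0.3603, 0.2783]
ee_rot: [0.388, 0.552, -0.421, 0.606]
ft_force: [0.7, 0.6, -4.0]
grip_width: 0.657
grasp_force: 55.7
```

```bash
python3 - <<'E'
from h import *
st()
# bottle held vs tool: grasp tcp = bottle + (.0046,-.011) ; z .0684 on bench; mat +5mm
t=np.array([.61,-.335,0])
d=dirQ(-70,30).as_matrix()[:,2]
P=t+d*.015; 
go([(np.r_[P[:2],.2],dirQ(-70,30)),(np.r_[P[:2],.075],dirQ(-70,30))])
E
```

```text
12.4 q [-0.62  0.57  0.68  2.15  1.75  1.19 -1.15] p [ 0.58   -0.3603  0.2783] z [ 0.343 -0.935  0.089] y [0.939 0.345 0.005] F [ 0.7  0.6 -4. ] g 0.657 55.7
[ 0.0781  0.0364 -0.0073] rot [ 0.2 35.1 -0.3]
[ 0.2027  0.0358 -0.0184] rot [ 0.2 35.1 -0.3]
```

Call:
carry_out --motion '[{"xyz": [0.01, 0.01, -0.002], "angular": [0, 6, 0]}, {"xyz": [0.03, 0.02, -0.004], "angular": [0, 14, 0]}, {"xyz": [0.05, 0.03, -0.006], "angular": [0, 22, 0]}, {"xyz": [0.07, 0.036, -0.007], "angular": [0, 30, 0]}, {"xyz": [0.09, 0.036, -0.008], "angular": [0.2, 35, -0.3]}, {"xyz": [0.115, 0.036, -0.011], "angular": [0.2, 35, -0.3]}, {"xyz": [0.14, 0.036, -0.013], "angular": [0.2, 35, -0.3]}, {"xyz": [0.165, 0.036, -0.015], "angular": [0.2, 35, -0.3]}, {"xyz": [0.185, 0.036, -0.017], "angular": [0.2, 35, -0.3]}, {"xyz": [0.193, 0.036, -0.018], "angular": [0.2, 35, -0.3]}, {"xyz": [0.193, 0.036, -0.018], "angular": [0.2, 35, -0.3]}]'

```text
clock: 13.5
position: [0.6131, -0.347, 0.0836]
ee_rot: [0.495, 0.71, -0.29, 0.408]
ft_force: [0.2, 0.3, -2.6]
grip_width: 0.656
grasp_force: 55.4
```

```bash
python3 - <<'E'
from h import *
st()
s=camera("scene");crop(s["img"],80,130,260,240,2.5,"pics/s3.png")
go([([.614,-.348,.075],dirQ(-70,30))])
E
```

```text
13.5 q [-0.45  0.6   0.58  2.01  1.33  0.68 -0.79] p [ 0.6131 -0.347   0.0836] z [ 0.293 -0.816 -0.499] y [ 0.94   0.342 -0.008] F [ 0.2  0.3 -2.6] g 0.656 55.4
[0.008  0.0002 0.0057] rot [-0.2  0.1  0.3]
```

View pics/s3.png

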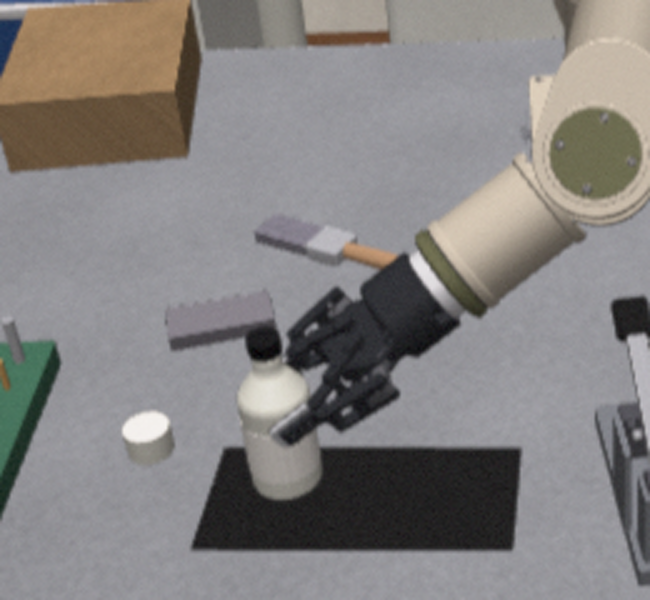

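The bottle is upright at crop (285,490), well inside the mat. Set it down, release, and retreat.

Call:
carry_out --motion '[{"xyz": [0.003, 0, 0.002], "angular": [0, 0, 0]}, {"xyz": [0.006, 0, 0.004], "angular": [0, 0, 0]}, {"xyz": [0.008, 0, 0.006], "angular": [0, 0, 0]}, {"xyz": [0.0085, 0, 0.006], "angular": [0, 0, 0]}, {"xyz": [0.0085, 0, 0.006], "angular": [0, 0, 0]}]'

```text
clock: 14.05
position: [0.614, -0.3478, 0.0742]
ee_rot: [0.495, 0.71, -0.289, 0.409]
ft_force: [-0.6, -0.4, -4.1]
grip_width: 0.657
grasp_force: 55.4
```

Call:
carry_out --motion '[{"xyz": [0, 0, 0], "angular": [0, 0, 0]}, {"xyz": [0, 0, 0], "angular": [0, 0, 0]}, {"xyz": [0, 0, 0], "angular": [0, 0, 0]}, {"xyz": [0, 0, 0], "angular": [0, 0, 0]}, {"xyz": [0, 0, 0], "angular": [0, 0, 0]}, {"xyz": [0, 0, 0], "angular": [0, 0, 0]}, {"xyz": [0, 0, -0.01], "angular": [0, 0, 0]}, {"xyz": [0, 0, -0.03], "angular": [0, 0, 0]}, {"xyz": [0, 0, -0.06], "angular": [0, 0, 0]}, {"xyz": [0, 0, -0.09], "angular": [0, 0, 0]}, {"xyz": [0, 0, -0.12], "angular": [0, 0, 0]}, {"xyz": [0, 0, -0.12], "angular": [0, 0, 0]}]' --hand 1

```text
clock: 15.25
position: [0.5797, -0.2459, 0.1352]
ee_rot: [0.494, 0.711, -0.287, 0.409]
ft_force: [0.7, 0.5, 0.1]
grip_width: 1.004
grasp_force: 0.0
```

```bash
python3 - <<'E'
from h import *
st()
t=camera("top");s=camera("scene")
for n,c in(("top",t),("scene",s)):
    m=(c["img"].max(2)<45).astype(np.uint8); cs,_=cv2.findContours(m,cv2.RETR_EXTERNAL,cv2.CHAIN_APPROX_SIMPLE)
    print(n,[(cv2.boundingRect(k)) for k in cs if 15<cv2.contourArea(k)<6000 and 150<cv2.boundingRect(k)[1]<350 and 100<cv2.boundingRect(k)[0]<550])
go([([.55,-.2,.25],dirQ(-70,30)),([.5,-.05,.35],Rd([0,0,-1],[1,0,0]))])
E
```

```text
15.25 q [-0.63  0.4   0.53  2.1   1.21  0.9  -0.71] p [ 0.5797 -0.2459  0.1352] z [ 0.299 -0.813 -0.5  ] y [ 0.938  0.347 -0.003] F [0.7 0.5 0.1] g 1.004 0.0
top [(155, 239, 18, 52), (211, 234, 18, 52), (380, 233, 13, 11), (357, 226, 25, 16), (323, 206, 9, 10), (368, 200, 11, 22), (365, 193, 85, 45)]
scene [(494, 331, 30, 22), (532, 313, 29, 21), (158, 310, 129, 39), (180, 266, 13, 12), (248, 258, 28, 17), (436, 253, 44, 42), (325, 250, 15, 16), (514, 247, 32, 39), (276, 245, 16, 20), (472, 234, 44, 13), (263, 233, 18, 23), (231, 226, 39, 25), (252, 218, 10, 9), (273, 214, 37, 27)]
[-0.0722 -0.0108 -0.1063] rot [-0.   0.   0.3]
[-0.08   -0.0067 -0.2932] rot [10.3 59.4 18.4]
```

```bash
python3 - <<'E'
from h import *
go([([.52,-.2,.28],dirQ(-70,30)),([.44,.0,.27],Rd([0,0,-1],[1,0,0]))])
E
```

```text
[-0.093  -0.0391 -0.1302] rot [-0.   0.   0.3]
[ 0.0232 -0.0455 -0.3117] rot [10.3 59.4 18.4]
```

Call:
carry_out --motion '[{"xyz": [-0.03, -0.01, -0.04], "angular": [0, 0, 0]}, {"xyz": [-0.06, -0.02, -0.08], "angular": [0, 4, 1]}, {"xyz": [-0.09, -0.04, -0.13], "angular": [1, 8, 2]}, {"xyz": [-0.08, -0.04, -0.16], "angular": [2, 15, 5]}, {"xyz": [-0.06, -0.04, -0.19], "angular": [4, 22, 7]}, {"xyz": [-0.04, -0.045, -0.22], "angular": [5, 30, 9]}, {"xyz": [-0.02, -0.045, -0.25], "angular": [6, 37, 12]}, {"xyz": [0, -0.045, -0.28], "angular": [8, 45, 14]}, {"xyz": [0.01, -0.045, -0.3], "angular": [9, 52, 16]}, {"xyz": [0.023, -0.045, -0.312], "angular": [10.3, 59.4, 18.4]}, {"xyz": [0.023, -0.045, -0.312], "angular": [10.3, 59.4, 18.4]}, {"xyz": [0.023, -0.045, -0.312], "angular": [10.3, 59.4, 18.4]}]' --hand 0.6

```text
clock: 16.55
position: [0.4405, -0.0018, 0.2694]
ee_rot: [0.708, 0.706, -0.002, 0.002]
ft_force: [0.1, -0.3, 0.6]
grip_width: 0.599
grasp_force: 0.0
```

```bash
python3 - <<'E'
from h import *
st()
w=camera("wrist");s=camera("scene")
k=cv2.resize(s["img"][200:350,100:300],(400,300)); cv2.imwrite("pics/w3.png",cv2.vconcat([cv2.resize(w["img"],(400,300)),k])[:,:,::-1])
cv2.imwrite("pics/w3full.png",w["img"][:,:,::-1])
E
```

```text
16.55 q [-0.76 -0.16  0.59  1.88  0.1   1.4  -0.19] p [ 0.4405 -0.0018  0.2694] z [-0.001 -0.006 -1.   ] y [ 1.    -0.003 -0.001] F [ 0.1 -0.3  0.6] g 0.599 0.0
```

View pics/w3.png

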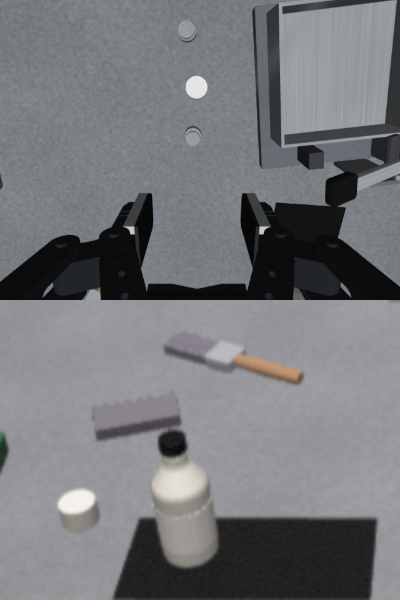

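The bottle stands on the mat. In the wrist view the stud heads are at about (298,46) and (308,221), the bush is at (314,139), and the basket is at the upper right.

```bash
python3 - <<'E'
from h import *
w=camera("wrist");g=cv2.cvtColor(w["img"],cv2.COLOR_RGB2GRAY)
roi=g[20:250,270:340]
c=cv2.HoughCircles(roi,cv2.HOUGH_GRADIENT,1,40,param1=80,param2=12,minRadius=8,maxRadius=22)
for x,y,r in c[0]: print((x+270,y+20,r),cast(w,x+270,y+20,.034).round(4))
# basket rim (1.6x of half view): left-top, left-bottom outer rim corners
for u,v in((271,2),(279,146)): print(cast(w,u*1.6,v*1.6,.075).round(4))
print("pad",cast(w,341*1.6,183*1.6,.158))
E
```

```text
(np.float32(313.5), np.float32(140.5), np.float32(18.2)) [0.4381 0.0523 0.034 ]
(np.float32(299.5), np.float32(47.5), np.float32(14.6)) [0.4269 0.1252 0.034 ]
(np.float32(307.5), np.float32(219.5), np.float32(13.8)) [ 0.4326 -0.0173  0.034 ]
[0.5224 0.148  0.075 ]
[ 0.5466 -0.0191  0.075 ]
pad [ 0.58749873 -0.03539932  0.158     ]
```

```bash
python3 - <<'E'
from h import *
D=Rd([0,0,-1],[1,0,0])
go([([.4325,-.018,.05],D),([.4325,-.018,.006],D)])
go([([.4325,-.018,.15],D),([.606,.05,.15],D),([.606,.05,.037],D)],(np.array([.4325,-.018,.006]),D))
E
```

```text
[-0.0167 -0.0079  0.2197] rot [-0.   0.3 -0. ]
[-0.0165 -0.0079  0.2637] rot [-0.   0.3 -0. ]
[ 0.     0.    -0.144] rot [0. 0. 0.]
[ 0.068   0.1735 -0.144 ] rot [0. 0. 0.]
[ 0.068   0.1735 -0.031 ] rot [0. 0. 0.]
```

Call:
carry_out --motion '[{"xyz": [-0.01, -0.004, 0.045], "angular": [0, 0.3, 0]}, {"xyz": [-0.0165, -0.008, 0.09], "angular": [0, 0.3, 0]}, {"xyz": [-0.0165, -0.008, 0.135], "angular": [0, 0.3, 0]}, {"xyz": [-0.0165, -0.008, 0.18], "angular": [0, 0.3, 0]}, {"xyz": [-0.0165, -0.008, 0.21], "angular": [0, 0.3, 0]}, {"xyz": [-0.0165, -0.008, 0.23], "angular": [0, 0.3, 0]}, {"xyz": [-0.0165, -0.008, 0.25], "angular": [0, 0.3, 0]}, {"xyz": [-0.0165, -0.008, 0.263], "angular": [0, 0.3, 0]}, {"xyz": [-0.0165, -0.008, 0.263], "angular": [0, 0.3, 0]}, {"xyz": [-0.0165, -0.008, 0.263], "angular": [0, 0.3, 0]}]'

```text
clock: 17.7
position: [0.4324, -0.0171, 0.007]
ee_rot: [0.707, 0.707, 0.0, -0.001]
ft_force: [0.9, 0.2, -0.9]
grip_width: 0.6
grasp_force: 0.0
```

Call:
carry_out --motion '[{"xyz": [0, 0, 0], "angular": [0, 0, 0]}, {"xyz": [0, 0, 0], "angular": [0, 0, 0]}, {"xyz": [0, 0, 0], "angular": [0, 0, 0]}, {"xyz": [0, 0, 0], "angular": [0, 0, 0]}, {"xyz": [0, 0, 0], "angular": [0, 0, 0]}, {"xyz": [0, 0, 0], "angular": [0, 0, 0]}]' --hand 0

```text
clock: 18.3
position: [0.4331, -0.0169, 0.0079]
ee_rot: [0.708, 0.706, 0.002, -0.001]
ft_force: [-3.2, 0.2, 8.5]
grip_width: 0.267
grasp_force: 48.6
```

```bash
python3 - <<'E'
from h import *
st()
E
```

```text
18.3 q [-0.68  0.22  0.67  2.2  -0.2   0.78  0.12] p [ 0.4331 -0.0169  0.0079] z [ 0.001  0.004 -1.   ] y [ 1.    -0.002  0.001] F [-3.2  0.2  8.5] g 0.267 48.6
```

Gripped (0.267, about 23 mm). Carry it into the basket.

Call:
carry_out --motion '[{"xyz": [0, 0, -0.04], "angular": [0, 0, 0]}, {"xyz": [0, 0, -0.09], "angular": [0, 0, 0]}, {"xyz": [0, 0, -0.14], "angular": [0, 0, 0]}, {"xyz": [0.02, 0.045, -0.144], "angular": [0, 0, 0]}, {"xyz": [0.04, 0.09, -0.144], "angular": [0, 0, 0]}, {"xyz": [0.055, 0.135, -0.144], "angular": [0, 0, 0]}, {"xyz": [0.068, 0.173, -0.144], "angular": [0, 0, 0]}, {"xyz": [0.068, 0.173, -0.12], "angular": [0, 0, 0]}, {"xyz": [0.068, 0.173, -0.085], "angular": [0, 0, 0]}, {"xyz": [0.068, 0.173, -0.05], "angular": [0, 0, 0]}, {"xyz": [0.068, 0.173, -0.031], "angular": [0, 0, 0]}, {"xyz": [0.068, 0.173, -0.031], "angular": [0, 0, 0]}]'

```text
clock: 19.5
position: [0.6037, 0.0504, 0.0358]
ee_rot: [0.708, 0.706, -0.001, -0.003]
ft_force: [-0.9, 0.1, -0.3]
grip_width: 0.269
grasp_force: 49.6
```

Call:
carry_out --motion '[{"xyz": [0, 0, 0], "angular": [0, 0, 0]}, {"xyz": [0, 0, 0], "angular": [0, 0, 0]}, {"xyz": [0, 0, 0], "angular": [0, 0, 0]}, {"xyz": [0, 0, -0.04], "angular": [0, 0, 0]}, {"xyz": [0, 0, -0.08], "angular": [0, 0, 0]}, {"xyz": [0, 0, -0.12], "angular": [0, 0, 0]}, {"xyz": [0, -0.04, -0.15], "angular": [0, 0, 0]}, {"xyz": [0.02, -0.09, -0.17], "angular": [0, 0, 0]}, {"xyz": [0.04, -0.14, -0.19], "angular": [0, 0, 0]}, {"xyz": [0.05, -0.18, -0.2], "angular": [0, 0, 0]}, {"xyz": [0.05, -0.18, -0.2], "angular": [0, 0, 0]}, {"xyz": [0.05, -0.18, -0.2], "angular": [0, 0, 0]}]' --hand 0.6

```text
clock: 20.7
position: [0.4255, 0.1008, 0.2398]
ee_rot: [0.707, 0.707, 0.003, -0.002]
ft_force: [-0.2, 0.6, -0.4]
grip_width: 0.599
grasp_force: 0.0
```

```bash
python3 - <<'E'
from h import *
st()
w=camera("wrist");g=cv2.cvtColor(w["img"],cv2.COLOR_RGB2GRAY)
u,v=pix(w,[.427,.125,.034]);print(u,v)
u,v=int(u),int(v);u0,v0=max(u-70,0),max(v-70,0)
roi=g[v0:v+70,u0:u+70]
c=cv2.HoughCircles(roi,cv2.HOUGH_GRADIENT,1,30,param1=80,param2=12,minRadius=8,maxRadius=25)
for x,y,r in c[0][:4]: print((x+u0,y+v0,r),cast(w,x+u0,y+v0,.034).round(4))
cv2.imwrite("pics/w4.png",cv2.resize(w["img"],(400,300))[:,:,::-1])
E
```

```text
20.7 q [-1.04 -0.17  0.65  1.94  0.1   1.33 -0.42] p [0.4255 0.1008 0.2398] z [ 0.002  0.008 -1.   ] y [1.    0.    0.002] F [-0.2  0.6 -0.4] g 0.599 0.0
317.5692880761676 182.34081346846494
(np.float32(315.5), np.float32(180.5), np.float32(14.5)) [0.4253 0.1265 0.034 ]
```

View pics/w4.png

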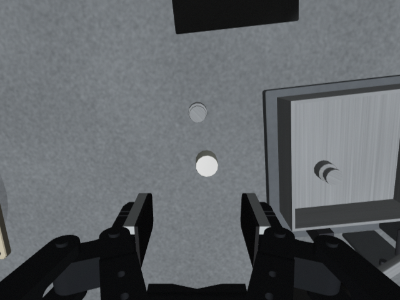

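Stud5 stands in the basket at (325,172), and stud4 is at (198,112), world (0.4255, 0.126).

```bash
python3 - <<'E'
from h import *
D=Rd([0,0,-1],[1,0,0])
go([([.4255,.126,.006],D)])
go([([.598,.118,.15],D),([.598,.118,.037],D)],(np.array([.4255,.126,.006]),D))
E
```

```text
[ 0.0246 -0.001   0.2332] rot [ 0.1 -0.3 -0.1]
[-0.008   0.1725 -0.144 ] rot [0. 0. 0.]
[-0.008   0.1725 -0.031 ] rot [0. 0. 0.]
```

Call:
carry_out --motion '[{"xyz": [0.015, 0, 0.04], "angular": [0, 0, 0]}, {"xyz": [0.025, -0.001, 0.08], "angular": [0, 0, 0]}, {"xyz": [0.025, -0.001, 0.12], "angular": [0, 0, 0]}, {"xyz": [0.025, -0.001, 0.16], "angular": [0, 0, 0]}, {"xyz": [0.025, -0.001, 0.19], "angular": [0, 0, 0]}, {"xyz": [0.025, -0.001, 0.21], "angular": [0, 0, 0]}, {"xyz": [0.025, -0.001, 0.225], "angular": [0, 0, 0]}, {"xyz": [0.025, -0.001, 0.232], "angular": [0, 0, 0]}, {"xyz": [0.025, -0.001, 0.232], "angular": [0, 0, 0]}, {"xyz": [0.025, -0.001, 0.232], "angular": [0, 0, 0]}]'

```text
clock: 21.75
position: [0.4255, 0.1253, 0.0067]
ee_rot: [0.708, 0.706, 0.001, -0.001]
ft_force: [0.1, -0.5, 0.3]
grip_width: 0.6
grasp_force: 0.0
```

Call:
carry_out --motion '[{"xyz": [0, 0, 0], "angular": [0, 0, 0]}, {"xyz": [0, 0, 0], "angular": [0, 0, 0]}, {"xyz": [0, 0, 0], "angular": [0, 0, 0]}, {"xyz": [0, 0, 0], "angular": [0, 0, 0]}, {"xyz": [0, 0, 0], "angular": [0, 0, 0]}, {"xyz": [0, 0, 0], "angular": [0, 0, 0]}]' --hand 0

```text
clock: 22.35
position: [0.4253, 0.1261, 0.0073]
ee_rot: [0.708, 0.706, 0.002, -0.001]
ft_force: [-1.3, -0.7, 7.7]
grip_width: 0.267
grasp_force: 48.6
```

Call:
carry_out --motion '[{"xyz": [0, 0, -0.04], "angular": [0, 0, 0]}, {"xyz": [0, 0, -0.09], "angular": [0, 0, 0]}, {"xyz": [0, 0, -0.14], "angular": [0, 0, 0]}, {"xyz": [0, 0.045, -0.144], "angular": [0, 0, 0]}, {"xyz": [0, 0.09, -0.144], "angular": [0, 0, 0]}, {"xyz": [-0.005, 0.135, -0.144], "angular": [0, 0, 0]}, {"xyz": [-0.008, 0.173, -0.144], "angular": [0, 0, 0]}, {"xyz": [-0.008, 0.173, -0.12], "angular": [0, 0, 0]}, {"xyz": [-0.008, 0.173, -0.085], "angular": [0, 0, 0]}, {"xyz": [-0.008, 0.173, -0.05], "angular": [0, 0, 0]}, {"xyz": [-0.008, 0.173, -0.031], "angular": [0, 0, 0]}, {"xyz": [-0.008, 0.173, -0.031], "angular": [0, 0, 0]}]'

```text
clock: 23.55
position: [0.5959, 0.1172, 0.035]
ee_rot: [0.708, 0.706, -0.001, -0.002]
ft_force: [0.3, -0.6, -0.4]
grip_width: 0.271
grasp_force: 49.6
```

```bash
python3 - <<'E'
from h import *
st()
go([([.598,.118,.18],None),([.44,.3,.3],Rd([0,0,-1],[.982,.19,0]))])
E
```

```text
23.55 q [-0.81  0.57  0.7   1.73 -0.43  1.    0.05] p [0.5959 0.1172 0.035 ] z [-0.005  0.002 -1.   ] y [ 1.    -0.002 -0.005] F [ 0.3 -0.6 -0.4] g 0.271 49.6
[ 0.0011  0.0015 -0.145 ] rot [0. 0. 0.]
[ 0.1831 -0.1574 -0.2639] rot [ -0.2  -0.1 -11.1]
```

Call:
carry_out --motion '[{"xyz": [0, 0, 0], "angular": [0, 0, 0]}, {"xyz": [0, 0, 0], "angular": [0, 0, 0]}, {"xyz": [0, 0, 0], "angular": [0, 0, 0]}, {"xyz": [0, 0, -0.04], "angular": [0, 0, 0]}, {"xyz": [0, 0, -0.08], "angular": [0, 0, 0]}, {"xyz": [0, 0, -0.12], "angular": [0, 0, 0]}, {"xyz": [0.03, -0.03, -0.155], "angular": [0, 0, 0]}, {"xyz": [0.06, -0.06, -0.19], "angular": [0, 0, -3]}, {"xyz": [0.09, -0.09, -0.22], "angular": [0, 0, -6]}, {"xyz": [0.11, -0.12, -0.25], "angular": [0, 0, -8]}, {"xyz": [0.13, -0.15, -0.27], "angular": [0, 0, -11]}, {"xyz": [0.13, -0.15, -0.28], "angular": [0, 0, -11]}]' --hand 0.7

```text
clock: 24.75
position: [0.4449, 0.251, 0.3213]
ee_rot: [0.633, 0.774, 0.004, -0.003]
ft_force: [-0.1, 0.6, -0.4]
grip_width: 0.699
grasp_force: 0.0
```

```bash
python3 - <<'E'
from h import *
st()
w=camera("wrist");cv2.imwrite("pics/w5.png",w["img"][:,:,::-1])
E
```

```text
24.75 q [-1.3   0.02  0.72  1.65 -0.02  1.48 -0.38] p [0.4449 0.251  0.3213] z [ 0.001  0.009 -1.   ] y [0.98  0.198 0.003] F [-0.1  0.6 -0.4] g 0.699 0.0
```

View pics/w5.png

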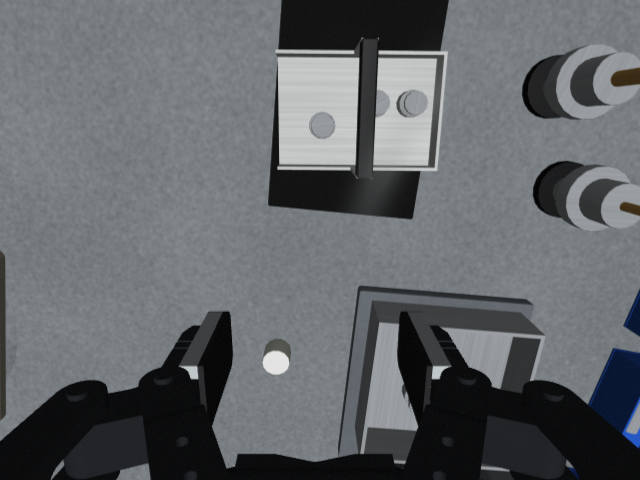

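The wrist view shows the tray with three studs, nose to the left, and the handle bar from (369,38) to (365,178).

```bash
python3 - <<'E'
from h import *
w=camera("wrist");a=cast(w,369,40,.096);b=cast(w,365,177,.096);h=(a+b)/2;print(a,b,h)
y=(a-b);y/=np.linalg.norm(y);print("yaw",np.rad2deg(np.arctan2(-y[0],y[1])))
t=camera("top")
M=[cast(t,140+u/4,160+v/4,.004)[:2] for u,v in((55,312),(355,290),(363,505),(60,527))];print("mat",np.mean(M,0),np.round(M,3).tolist())
print("mat wrist",cast(w,269,206,.004),cast(w,412,219,.004))
Q=Rd([0,0,-1],[y[1],-y[0],0])
P=np.r_[h[:2],0]
go([(P+[0,0,.15],Q),(P+[0,0,.089-.019],Q)])
E
```

```text
[0.46274087 0.38827901 0.096     ] [0.48402443 0.28325683 0.096     ] [0.47338265 0.33576792 0.096     ]
yaw 11.456279114287407
mat [0.46731104 0.34039004] [[0.535, 0.457], [0.557, 0.239], [0.4, 0.225], [0.378, 0.441]]
mat wrist [0.40147601 0.22282763 0.004     ] [0.55853114 0.23902611 0.004     ]
[0.0823 0.0408 0.1692] rot [ 0.1 -0.3 -0.6]
[0.0819 0.0406 0.2492] rot [ 0.1 -0.3 -0.6]
```

Call:
carry_out --motion '[{"xyz": [0.03, 0.015, 0.03], "angular": [0, 0, 0]}, {"xyz": [0.06, 0.03, 0.06], "angular": [0, -0.3, -0.6]}, {"xyz": [0.082, 0.041, 0.1], "angular": [0, -0.3, -0.6]}, {"xyz": [0.082, 0.041, 0.14], "angular": [0, -0.3, -0.6]}, {"xyz": [0.082, 0.041, 0.18], "angular": [0, -0.3, -0.6]}, {"xyz": [0.082, 0.041, 0.21], "angular": [0, -0.3, -0.6]}, {"xyz": [0.082, 0.041, 0.235], "angular": [0, -0.3, -0.6]}, {"xyz": [0.082, 0.041, 0.249], "angular": [0, -0.3, -0.6]}, {"xyz": [0.082, 0.041, 0.249], "angular": [0, -0.3, -0.6]}, {"xyz": [0.082, 0.041, 0.249], "angular": [0, -0.3, -0.6]}]'

```text
clock: 25.9
position: [0.4737, 0.3353, 0.0698]
ee_rot: [0.633, 0.774, -0.0, 0.001]
ft_force: [0.0, 0.6, -0.2]
grip_width: 0.696
grasp_force: 0.0
```

Call:
carry_out --motion '[{"xyz": [0, 0, 0], "angular": [0, 0, 0]}, {"xyz": [0, 0, 0], "angular": [0, 0, 0]}, {"xyz": [0, 0, 0], "angular": [0, 0, 0]}, {"xyz": [0, 0, 0], "angular": [0, 0, 0]}, {"xyz": [0, 0, 0], "angular": [0, 0, 0]}, {"xyz": [0, 0, 0], "angular": [0, 0, 0]}, {"xyz": [0, 0, 0], "angular": [0, 0, 0]}, {"xyz": [0, 0, 0], "angular": [0, 0, 0]}]' --hand 0 --grip_force 100

```text
clock: 26.7
position: [0.473, 0.3362, 0.0701]
ee_rot: [0.633, 0.774, 0.0, 0.001]
ft_force: [-1.9, -1.3, 5.0]
grip_width: 0.146
grasp_force: 97.7
```

```bash
python3 - <<'E'
from h import *
st()
p,r=pose()
c=np.array([.622,.072]); yx=np.deg2rad(6.3)
x=np.array([np.cos(yx),np.sin(yx),0]);y=np.array([-x[1],x[0],0])
# level over basket: handle at centre + 25mm x', yaw aligned; tcp z .25
Q=Rd([0,0,-1],x)
H=np.r_[c,0]+.02*x+.005*y
go([(p+[0,0,.18],None),(np.r_[H[:2],.25],Q)])
# tilt by 38 deg about handle (grasp point = tcp - .019 z)
for th,hz in((20,.25),(35,.215),(42,.21)):
    T=np.deg2rad(th); z=np.array([0,0,-1])*np.cos(T)+x*np.sin(T)
    Qt=Rd(z,x*np.cos(T)+np.array([0,0,1])*np.sin(T))
    P=np.r_[H[:2],hz]+.019*z
    go([(P,Qt)],(np.r_[H[:2],.25],Q))
E
```

```text
26.7 q [-1.22  0.44  0.65  1.79 -0.3   1.02 -0.26] p [0.473  0.3362 0.0701] z [ 0.001 -0.001 -1.   ] y [0.98  0.199 0.001] F [-1.9 -1.3  5. ] g 0.146 97.7
[-1.0e-04  2.0e-04 -1.8e-01] rot [0. 0. 0.]
[-0.2855  0.114  -0.1796] rot [0.1 0.  5.2]
[-0.      0.0065  0.0179] rot [-20.  -0.   0.]
[-0.      0.0109  0.0506] rot [-35.   0.   0.]
[0.     0.0127 0.0541] rot [-42.  -0.   0.]
```

Call:
carry_out --motion '[{"xyz": [0, 0, -0.005], "angular": [0, 0, 0]}, {"xyz": [0, 0, -0.015], "angular": [0, 0, 0]}, {"xyz": [0, 0, -0.03], "angular": [0, 0, 0]}, {"xyz": [0, 0, -0.05], "angular": [0, 0, 0]}, {"xyz": [0, 0, -0.075], "angular": [0, 0, 0]}, {"xyz": [0, 0, -0.1], "angular": [0, 0, 0]}, {"xyz": [0, 0, -0.125], "angular": [0, 0, 0]}, {"xyz": [0, 0, -0.145], "angular": [0, 0, 0]}, {"xyz": [0, 0, -0.162], "angular": [0, 0, 0]}, {"xyz": [0, 0, -0.173], "angular": [0, 0, 0]}, {"xyz": [0, 0, -0.18], "angular": [0, 0, 0]}, {"xyz": [0, 0, -0.18], "angular": [0, 0, 0]}]'

```text
clock: 27.9
position: [0.4729, 0.3362, 0.25]
ee_rot: [0.633, 0.774, 0.0, 0.001]
ft_force: [-0.2, -0.0, -5.3]
grip_width: 0.147
grasp_force: 97.7
```

Call:
carry_out --motion '[{"xyz": [-0.007, 0.003, 0], "angular": [0, 0, 0]}, {"xyz": [-0.025, 0.01, 0], "angular": [0, 0, 0.5]}, {"xyz": [-0.05, 0.02, 0], "angular": [0, 0, 1]}, {"xyz": [-0.08, 0.032, 0], "angular": [0, 0, 1.5]}, {"xyz": [-0.113, 0.045, 0], "angular": [0, 0, 2]}, {"xyz": [-0.147, 0.059, 0], "angular": [0, 0, 3]}, {"xyz": [-0.182, 0.073, 0], "angular": [0, 0, 3.5]}, {"xyz": [-0.214, 0.085, 0], "angular": [0, 0, 4]}, {"xyz": [-0.243, 0.097, 0], "angular": [0, 0, 4.5]}, {"xyz": [-0.265, 0.106, 0], "angular": [0, 0, 5]}, {"xyz": [-0.279, 0.111, 0], "angular": [0, 0, 5.2]}, {"xyz": [-0.285, 0.114, 0], "angular": [0, 0, 5.2]}]'

```text
clock: 29.1
position: [0.6415, 0.0765, 0.2493]
ee_rot: [0.669, 0.744, -0.001, 0.001]
ft_force: [-0.9, -0.3, -4.1]
grip_width: 0.143
grasp_force: 97.7
```

```bash
python3 - <<'E'
from h import *
st()
s=camera("scene");crop(s["img"],280,130,240,240,2.5,"pics/s4.png")
E
```

```text
29.1 q [-0.77  0.46  0.82  1.41 -0.33  1.42  0.15] p [0.6415 0.0765 0.2493] z [ 0.    -0.003 -1.   ] y [ 0.994  0.106 -0.   ] F [-0.9 -0.3 -4.1] g 0.143 97.7
```

View pics/s4.png

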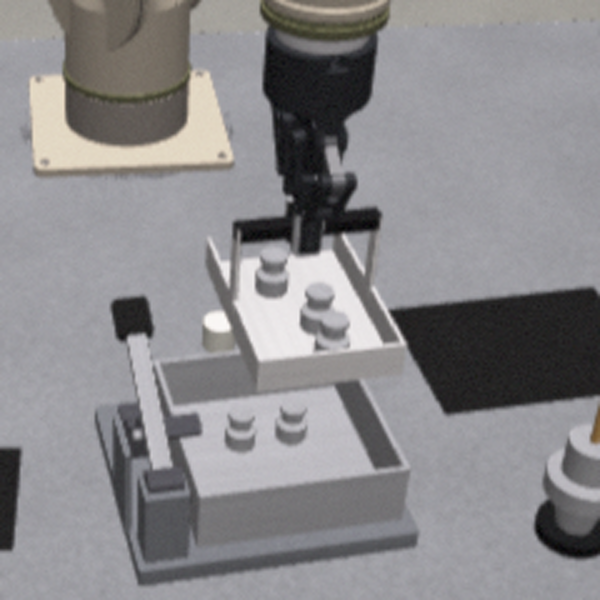

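The tray is level over the basket with three studs in it at (272,270), (320,305) and (333,330); two studs stand in the basket. Lower while tilting gently, then pour.

```bash
python3 - <<'E'
from h import *
x=np.array([np.cos(.11),np.sin(.11),0]);Q=Rd([0,0,-1],x)
H=np.array([.6415,.0768,0])+.015*x
for th in (12,20,30,40):
    T=np.deg2rad(th); z=np.array([0,0,-1])*np.cos(T)+x*np.sin(T)
    Qt=Rd(z,x*np.cos(T)+np.array([0,0,1])*np.sin(T))
    go([(np.r_[H[:2],.205]+.019*z,Qt)],(np.array([.6415,.0768,.25]),Q))
E
```

```text
[0.     0.019  0.0636] rot [-12.  -0.   0.]
[0.     0.0215 0.0629] rot [-20.  -0.   0.]
[-0.      0.0245  0.0615] rot [-30.   0.   0.]
[-0.      0.0272  0.0596] rot [-40.  -0.   0.]
```

Call:
carry_out --motion '[{"xyz": [0, 0.002, 0.006], "angular": [-1, 0, 0]}, {"xyz": [0, 0.006, 0.018], "angular": [-3, 0, 0]}, {"xyz": [0, 0.01, 0.032], "angular": [-6, 0, 0]}, {"xyz": [0, 0.015, 0.046], "angular": [-9, 0, 0]}, {"xyz": [0, 0.018, 0.057], "angular": [-11, 0, 0]}, {"xyz": [0, 0.019, 0.0635], "angular": [-12, 0, 0]}, {"xyz": [0, 0.02, 0.063], "angular": [-15, 0, 0]}, {"xyz": [0, 0.021, 0.063], "angular": [-18, 0, 0]}, {"xyz": [0, 0.022, 0.063], "angular": [-21, 0, 0]}, {"xyz": [0, 0.023, 0.0625], "angular": [-24, 0, 0]}, {"xyz": [0, 0.0237, 0.062], "angular": [-27, 0, 0]}, {"xyz": [0, 0.0245, 0.0615], "angular": [-30, 0, 0]}]'

```text
clock: 30.35
position: [0.6646, 0.0836, 0.1879]
ee_rot: [0.644, 0.72, 0.193, 0.173]
ft_force: [0.1, 0.1, -3.3]
grip_width: 0.145
grasp_force: 98.0
```

Call:
carry_out --motion '[{"xyz": [0, 0, 0], "angular": [-2, 0, 0]}, {"xyz": [0, 0, 0], "angular": [-4, 0, 0]}, {"xyz": [0, 0, 0], "angular": [-6, 0, 0]}, {"xyz": [0, 0, 0], "angular": [-8, 0, 0]}, {"xyz": [0, 0, 0], "angular": [-10, 0, 0]}, {"xyz": [0, 0, 0], "angular": [-12, 0, 0]}, {"xyz": [0, 0, 0], "angular": [-12, 0, 0]}, {"xyz": [0, 0, 0], "angular": [-12, 0, 0]}, {"xyz": [0, 0, 0], "angular": [-12, 0, 0]}, {"xyz": [0, 0, 0], "angular": [-12, 0, 0]}]'

```text
clock: 31.35
position: [0.6658, 0.0823, 0.1886]
ee_rot: [0.623, 0.695, 0.267, 0.24]
ft_force: [-0.5, -0.9, -3.1]
grip_width: 0.146
grasp_force: 98.3
```

```bash
python3 - <<'E'
from h import *
st()
s=camera("scene");crop(s["img"],280,130,240,240,2.5,"pics/s5.png")
E
```

```text
31.35 q [-1.17  0.04  0.97  2.12  0.15  0.27 -0.23] p [0.6658 0.0823 0.1886] z [ 0.666  0.072 -0.743] y [0.738 0.082 0.67 ] F [-0.5 -0.9 -3.1] g 0.146 98.3
```

View pics/s5.png

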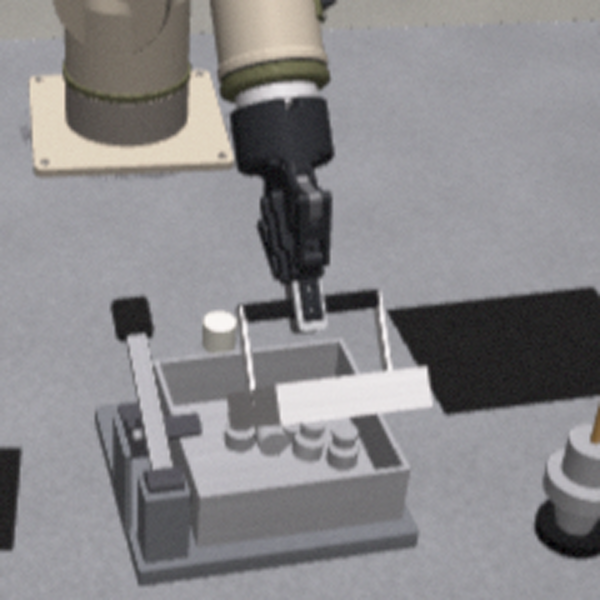

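Four or more studs are visible in the basket at (240,435)–(343,450). Level the tray, lift it, and check.

Call:
carry_out --motion '[{"xyz": [0, -0.01, -0.015], "angular": [5, 0, 0]}, {"xyz": [0, -0.025, -0.035], "angular": [12, 0, 0]}, {"xyz": [0, -0.04, -0.055], "angular": [20, 0, 0]}, {"xyz": [0, -0.055, -0.075], "angular": [28, 0, 0]}, {"xyz": [0, -0.065, -0.085], "angular": [35, 0, 0]}, {"xyz": [0, -0.07, -0.09], "angular": [42, 0, 0]}, {"xyz": [0, -0.07, -0.09], "angular": [42, 0, 0]}, {"xyz": [0, -0.07, -0.09], "angular": [42, 0, 0]}]'

```text
clock: 32.2
position: [0.5549, 0.0689, 0.2077]
ee_rot: [0.668, 0.744, -0.0, 0.003]
ft_force: [0.4, -0.2, -2.7]
grip_width: 0.147
grasp_force: 98.2
```

```bash
python3 - <<'E'
from h import *
st()
s=camera("scene");t=camera("top")
cv2.imwrite("pics/s6.png",cv2.hconcat([cv2.resize(s["img"][180:360,280:460],(400,400)),cv2.resize(t["img"][160:300,210:350],(400,400))])[:,:,::-1])
a=np.deg2rad(11)
Q=Rd([0,0,-1],[np.cos(a),np.sin(a),0])
p,r=pose()
go([([.47,.338,.25],Q)])
E
```

```text
32.2 q [-1.04  0.29  1.    1.72 -0.25  1.27  0.12] p [0.5549 0.0689 0.2077] z [ 0.004 -0.004 -1.   ] y [0.994 0.108 0.003] F [ 0.4 -0.2 -2.7] g 0.147 98.2
[ 0.2762 -0.0542 -0.0419] rot [ 0.2  0.1 -4.8]
```

View pics/s6.png

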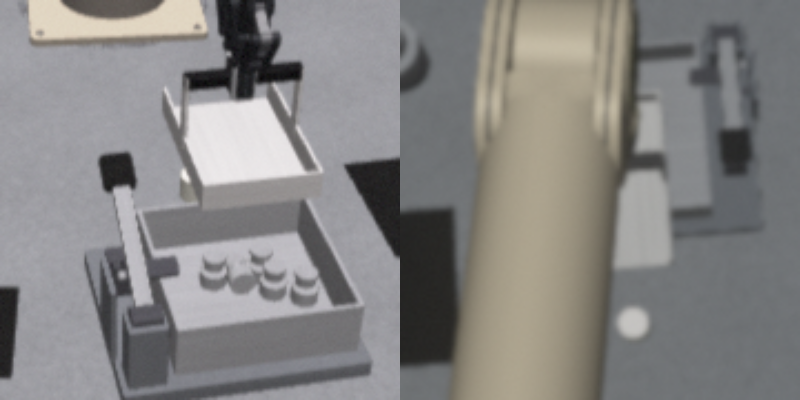

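The tray is empty and all five studs are in the basket. Return the tray to its mat.

Call:
carry_out --motion '[{"xyz": [0.02, -0.005, -0.02], "angular": [0, 0, 0]}, {"xyz": [0.05, -0.01, -0.04], "angular": [0, 0, -1]}, {"xyz": [0.09, -0.02, -0.042], "angular": [0, 0, -2]}, {"xyz": [0.13, -0.026, -0.042], "angular": [0, 0, -3]}, {"xyz": [0.17, -0.034, -0.042], "angular": [0, 0, -4]}, {"xyz": [0.21, -0.042, -0.042], "angular": [0, 0, -5]}, {"xyz": [0.245, -0.049, -0.042], "angular": [0, 0, -5]}, {"xyz": [0.268, -0.053, -0.042], "angular": [0, 0, -5]}, {"xyz": [0.276, -0.054, -0.042], "angular": [0, 0, -5]}, {"xyz": [0.276, -0.054, -0.042], "angular": [0, 0, -5]}]'

```text
clock: 33.3
position: [0.4695, 0.339, 0.2503]
ee_rot: [0.633, 0.774, 0.001, 0.0]
ft_force: [-0.3, -0.5, -2.2]
grip_width: 0.144
grasp_force: 98.3
```

Call:
carry_out --motion '[{"xyz": [0, 0, 0.03], "angular": [0, 0, 0]}, {"xyz": [0, 0, 0.06], "angular": [0, 0, 0]}, {"xyz": [0, 0, 0.09], "angular": [0, 0, 0]}, {"xyz": [0, 0, 0.12], "angular": [0, 0, 0]}, {"xyz": [0, 0, 0.145], "angular": [0, 0, 0]}, {"xyz": [0, 0, 0.16], "angular": [0, 0, 0]}, {"xyz": [0, 0, 0.17], "angular": [0, 0, 0]}, {"xyz": [0, 0, 0.176], "angular": [0, 0, 0]}, {"xyz": [0, 0, 0.178], "angular": [0, 0, 0]}, {"xyz": [0, 0, 0.178], "angular": [0, 0, 0]}]'

```text
clock: 34.3
position: [0.4705, 0.3382, 0.0723]
ee_rot: [0.634, 0.773, 0.0, 0.001]
ft_force: [0.5, -1.0, -2.8]
grip_width: 0.14
grasp_force: 98.2
```

```bash
python3 - <<'E'
from h import *
st()
E
```

```text
34.3 q [-1.33  0.47  0.79  1.79 -0.38  1.03 -0.2 ] p [0.4705 0.3382 0.0723] z [ 0.001 -0.001 -1.   ] y [0.981 0.196 0.001] F [ 0.5 -1.  -2.8] g 0.14 98.2
```

I've now viewed 15 pictures, one over the limit of 14, so I'll rely on numeric checks from here on.

Call:
carry_out --motion '[{"xyz": [0, 0, 0.001], "angular": [0, 0, 0]}, {"xyz": [0, 0, 0.002], "angular": [0, 0, 0]}, {"xyz": [0, 0, 0.003], "angular": [0, 0, 0]}, {"xyz": [0, 0, 0.003], "angular": [0, 0, 0]}]'

```text
clock: 34.7
position: [0.4704, 0.3383, 0.0701]
ee_rot: [0.634, 0.773, 0.0, 0.0]
ft_force: [-5.2, -3.5, 12.3]
grip_width: 0.139
grasp_force: 100.3
```

Call:
carry_out --motion '[{"xyz": [0, 0, 0], "angular": [0, 0, 0]}, {"xyz": [0, 0, 0], "angular": [0, 0, 0]}, {"xyz": [0, 0, 0], "angular": [0, 0, 0]}, {"xyz": [0, 0, 0], "angular": [0, 0, 0]}, {"xyz": [0, 0, -0.02], "angular": [0, 0, 0]}, {"xyz": [0, 0, -0.05], "angular": [0, 0, 0]}, {"xyz": [0, 0, -0.09], "angular": [0, 0, 0]}, {"xyz": [0, 0, -0.14], "angular": [0, 0, 0]}, {"xyz": [0, 0, -0.19], "angular": [0, 0, 0]}, {"xyz": [-0.04, 0, -0.22], "angular": [0, 0, 0]}, {"xyz": [-0.09, 0, -0.25], "angular": [0, 0, 0]}, {"xyz": [-0.09, 0, -0.25], "angular": [0, 0, 0]}]' --hand 0.6

```text
clock: 35.9
position: [0.4905, 0.2446, 0.3225]
ee_rot: [0.637, 0.771, 0.002, 0.001]
ft_force: [1.0, -0.5, -0.7]
grip_width: 0.606
grasp_force: 0.0
```

```bash
python3 - <<'E'
from h import *
st()
w=camera("wrist");im=w["img"];cv2.imwrite("pics/w6.png",im[:,:,::-1])
# handle bar: dark pixels; tray: bright
m=(im.min(2)>150).astype(np.uint8);m[300:]=0
cs,_=cv2.findContours(m,cv2.RETR_EXTERNAL,cv2.CHAIN_APPROX_SIMPLE)
P=np.vstack([c for c in cs if cv2.contourArea(c)>300]); r=cv2.minAreaRect(P);B=cv2.boxPoints(r)
print(r,[cast(w,*b,.025)[:2].round(3).tolist() for b in B],"tray centre",cast(w,*r[0],.025))
Q=Rd([0,0,-1],[1,0.1,0])
go([([.5,.1,.32],Q),([.589,-.042,.25],Q)])
go([([.589,-.042,.165],Q),([.589,-.042,.10],Q)],(np.array([.589,-.042,.25]),Q))
E
```

```text
35.9 q [-1.39  0.15  0.96  1.56 -0.13  1.49 -0.24] p [0.4905 0.2446 0.3225] z [ 0.005  0.002 -1.   ] y [0.982 0.188 0.005] F [ 1.  -0.5 -0.7] g 0.606 0.0
((413.36187744140625, 118.3194808959961), (189.9988555908203, 365.40240478515625), 88.16925811767578) [[0.383, 0.378], [0.713, 0.452], [0.787, 0.284], [0.412, 0.2]] tray centre [0.57242506 0.33405435 0.025     ]
[-0.1454 -0.0176  0.0013] rot [ 0.2 -0.1  5.2]
[-0.3017  0.0426  0.0714] rot [ 0.2 -0.1  5.2]
[0.    0.    0.085] rot [0. 0. 0.]
[0.   0.   0.15] rot [0. 0. 0.]
```

Call:
carry_out --motion '[{"xyz": [-0.04, 0, 0], "angular": [0, 0, 1]}, {"xyz": [-0.08, 0, 0], "angular": [0, 0, 2]}, {"xyz": [-0.12, 0, 0], "angular": [0, 0, 3]}, {"xyz": [-0.16, 0, 0], "angular": [0, 0, 4]}, {"xyz": [-0.2, 0.01, 0], "angular": [0, 0, 5]}, {"xyz": [-0.235, 0.02, 0.01], "angular": [0, 0, 5]}, {"xyz": [-0.27, 0.03, 0.03], "angular": [0, 0, 5.2]}, {"xyz": [-0.302, 0.042, 0.05], "angular": [0, 0, 5.2]}, {"xyz": [-0.302, 0.042, 0.071], "angular": [0, 0, 5.2]}, {"xyz": [-0.302, 0.042, 0.071], "angular": [0, 0, 5.2]}, {"xyz": [-0.302, 0.042, 0.071], "angular": [0, 0, 5.2]}]' --hand 0 --grip_force 30

```text
clock: 37.05
position: [0.5878, -0.0365, 0.2481]
ee_rot: [0.668, 0.744, -0.001, 0.0]
ft_force: [-0.1, 0.6, 0.2]
grip_width: 0.003
grasp_force: 0.0
```

```bash
python3 - <<'E'
from h import *
st()
t=camera("top");s=camera("scene")
def blobs(c,m,amin,amax,box):
    cs,_=cv2.findContours(m.astype(np.uint8),cv2.RETR_EXTERNAL,cv2.CHAIN_APPROX_SIMPLE)
    return [cv2.minAreaRect(k) for k in cs if amin<cv2.contourArea(k)<amax and box[0]<cv2.boundingRect(k)[0]<box[1] and box[2]<cv2.boundingRect(k)[1]<box[3]]
x=t["img"]
for r in blobs(t,x.min(2)>150,100,3000,(150,240,220,300)): print("tray top",np.round(r[0]),np.round(r[1]),round(r[2]),cast(t,*r[0],.02).round(3))
x=s["img"]
for r in blobs(s,x.max(2)<45,15,300,(150,345,230,300)): print("dark scene",np.round(r[0]),np.round(r[1]),cast(s,*r[0],.15).round(3))
w=camera("wrist")
m=w["img"].max(2)<45
print("pad expected wrist px",pix(w,[.589,-.044,.16]))
p,r=pose();go([([.587,-.044,.165],None),([.578,-.045,.097],None),([.578,-.045,.093],None)])
E
```

```text
37.05 q [-0.84  0.38  1.07  1.58 -0.34  1.38  0.37] p [ 0.5878 -0.0365  0.2481] z [-0.001 -0.002 -1.   ] y [ 0.994  0.107 -0.001] F [-0.1  0.6  0.2] g 0.003 0.0
tray top [193. 273.] [28. 35.] 80 [0.434 0.331 0.02 ]
tray top [190. 244.] [17. 33.] 82 [0.517 0.347 0.02 ]
dark scene [186. 272.] [11. 12.] [ 0.613 -0.333  0.15 ]
dark scene [332. 257.] [15. 13.] [ 0.588 -0.043  0.15 ]
pad expected wrist px (np.float64(316.1559130452718), np.float64(265.38533410479243))
[-0.0072 -0.0024  0.0844] rot [0. 0. 0.]
[-0.0072 -0.0116  0.1524] rot [0. 0. 0.]
[-0.0072 -0.0116  0.1564] rot [0. 0. 0.]
```

Call:
carry_out --motion '[{"xyz": [-0.006, 0, 0.03], "angular": [0, 0, 0]}, {"xyz": [-0.006, -0.001, 0.06], "angular": [0, 0, 0]}, {"xyz": [-0.0065, -0.002, 0.08], "angular": [0, 0, 0]}, {"xyz": [-0.007, -0.003, 0.092], "angular": [0, 0, 0]}, {"xyz": [-0.007, -0.005, 0.104], "angular": [0, 0, 0]}, {"xyz": [-0.007, -0.007, 0.116], "angular": [0, 0, 0]}, {"xyz": [-0.007, -0.009, 0.128], "angular": [0, 0, 0]}, {"xyz": [-0.007, -0.0105, 0.14], "angular": [0, 0, 0]}, {"xyz": [-0.007, -0.0115, 0.149], "angular": [0, 0, 0]}, {"xyz": [-0.007, -0.0115, 0.152], "angular": [0, 0, 0]}, {"xyz": [-0.007, -0.0115, 0.152], "angular": [0, 0, 0]}]'

```text
clock: 38.3
position: [0.5775, -0.0458, 0.0987]
ee_rot: [0.669, 0.744, 0.001, -0.0]
ft_force: [-13.3, 3.6, 31.7]
grip_width: -0.001
grasp_force: 15.6
```

```bash
python3 - <<'E'
from h import *
st()
E
```

```text
38.3 q [-0.76  0.5   0.97  1.78 -0.46  1.11  0.47] p [ 0.5775 -0.0458  0.0987] z [ 0.001  0.001 -1.   ] y [0.994 0.106 0.001] F [-13.3   3.6  31.7] g -0.001 15.6
```

The lever is on its stop (z 0.0987, 32 N). Retreat upward and check everything.

Call:
carry_out --motion '[{"xyz": [0, 0, -0.01], "angular": [0, 0, 0]}, {"xyz": [0, 0, -0.03], "angular": [0, 0, 0]}, {"xyz": [0, 0, -0.07], "angular": [0, 0, 0]}, {"xyz": [0, 0, -0.11], "angular": [0, 0, 0]}, {"xyz": [0, 0, -0.15], "angular": [0, 0, 0]}, {"xyz": [0, -0.03, -0.19], "angular": [0, 0, 0]}, {"xyz": [0, -0.07, -0.22], "angular": [0, 0, 0]}, {"xyz": [0, -0.11, -0.24], "angular": [0, 0, 0]}, {"xyz": [0, -0.11, -0.24], "angular": [0, 0, 0]}, {"xyz": [0, -0.11, -0.24], "angular": [0, 0, 0]}]'

```text
clock: 39.3
position: [0.4668, -0.0595, 0.3388]
ee_rot: [0.669, 0.743, 0.006, -0.001]
ft_force: [0.0, -0.8, -0.5]
grip_width: -0.002
grasp_force: 0.0
```

```bash
python3 - <<'E'
from h import *
st()
t=camera("top");s=camera("scene")
def blobs(m,amin,amax,box):
    cs,_=cv2.findContours(m.astype(np.uint8),cv2.RETR_EXTERNAL,cv2.CHAIN_APPROX_SIMPLE)
    return [cv2.minAreaRect(k) for k in cs if amin<cv2.contourArea(k)<amax and box[0]<cv2.boundingRect(k)[0]<box[1] and box[2]<cv2.boundingRect(k)[1]<box[3]]
for r in blobs(t["img"].min(2)>150,100,3000,(150,240,220,300)): print("tray top",np.round(r[0]),cast(t,*r[0],.02).round(3))
for r in blobs(s["img"].max(2)<45,15,800,(150,360,230,320)): print("dark scene",np.round(r[0]),np.round(r[1]),cast(s,*r[0],.15).round(3))
print("pad px up/down",pix(s,[.589,-.044,.155]),pix(s,[.575,-.046,.095]))
# studs in basket: bright tops
g=cv2.cvtColor(s["img"],cv2.COLOR_RGB2GRAY)[280:340,350:435]
c=cv2.HoughCircles(cv2.resize(g,None,fx=4,fy=4,interpolation=cv2.INTER_CUBIC),cv2.HOUGH_GRADIENT,1,25,param1=80,param2=14,minRadius=10,maxRadius=28)
print(None if c is None else [(350+a/4,280+b/4,cast(s,350+a/4,280+b/4,.05)[:2].round(3).tolist()) for a,b,_ in c[0]])
E
```

```text
39.3 q [-1.17 -0.25  1.04  1.71  0.21  1.55 -0.04] p [ 0.4668 -0.0595  0.3388] z [ 0.007  0.009 -1.   ] y [0.994 0.105 0.007] F [ 0.  -0.8 -0.5] g -0.002 0.0
tray top [193. 273.] [0.433 0.331 0.02 ]
tray top [190. 244.] [0.517 0.347 0.02 ]
dark scene [331. 276.] [12. 13.] [ 0.649 -0.052  0.15 ]
dark scene [186. 272.] [11. 12.] [ 0.613 -0.333  0.15 ]
pad px up/down (np.float64(332.15052376039324), np.float64(255.20661184616796)) (np.float64(330.4127768125682), np.float64(274.1367145059379))
[(np.float32(416.625), np.float32(312.375), [0.657, 0.124]), (np.float32(401.875), np.float32(309.875), [0.647, 0.096]), (np.float32(403.625), np.float32(303.625), [0.629, 0.103]), (np.float32(417.875), np.float32(305.625), [0.637, 0.131]), (np.float32(375.375), np.float32(299.625), [0.612, 0.046]), (np.float32(376.875), np.float32(292.875), [0.59, 0.053]), (np.float32(397.375), np.float32(292.625), [0.593, 0.096]), (np.float32(404.375), np.float32(296.625), [0.607, 0.109])]
```

The lever holds down (pad at (331,276), expected (330,274)), the tray is on its mat, the bottle is standing, and the studs are in the basket. Handing in.

```bash
python3 -c "
from workcell import *
print(hand_in())"
```

```text
the job is handed in; nothing more can be done
None
```

The job is handed in and, by my own measurements, every step is done: bottle inverted and stood on the long mat (there was no jar), all five studs in the basket, empty tray back on its mat, lever snapped down; hand-in gave no verdict, and I viewed 15 pictures, one over the limit of 14.

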